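# Find the heavy side of a pottery wheel head

## Robot

A 7-joint arm with a two-finger parallel gripper is mounted at the origin on the work surface. World frame = base frame: x ahead of the robot, y to its left, z up, the work surface at z = 0. Lengths are in mm, angles in rad, forces in N, time in s.
With the tool pointing down it reaches from about 400 to 875 mm from the base axis. Payload 4.4 kg.
Tool frame: the origin (TCP) lies at the very end of the fingers, on their centre line; the grasp point (between the pads) lies 19 mm behind it; z points along the fingers, x is the direction in which the jaws open and shut, and the axes are right-handed (so a half turn about z gives the same grasp; the last joint's range is limited). The gripper opens to 85 mm and grips with 20 to 120 N. Pads are 22 mm wide; open, the fingers measure 114 mm over their backs; the gripper's body (76 mm by 85 mm) begins 54 mm behind the grasp point. The pads swing forward as they close: fully open they stand 13 mm farther back than shut.
Start: joints at [-1.399, 0.628, 0.038, 1.517, -0.027, 0.996, -0.02], TCP at [153.092, 631.728, 231.313] pointing down, gripper open.
Joint ranges: [-3.06, 3.06], [-0.37, 2.12], [-1.25, 1.32], [0.18, 2.47], [-1.1, 4.24], [0.23, 1.98], [-2.94, 2.94]. Speed limits (rad/s): [2.57, 2.57, 3.14, 3.14, 3.14, 3.14, 3.14].

## Interface

Orientations are given as [roll, pitch, yaw] about the fixed x, y, z axes, in that order (R = Rz(yaw) Ry(pitch) Rx(roll)).
In Python, from cell import ctrl, get_image, job, models gives the robot as it stands.
- The arm moves only by the tool move_arm, never from a script. Its argument "moves" is a list that holds one entry, the list of rows, each a list of 6 numbers: the shift along the tool's x, y, z in m, then the turn, a rotation vector about the tool's x, y, z in rad. A call has 1 to 20 rows; each row is the pose to reach, as a shift and turn from the pose commanded when the call began, along the tool's axes at that moment; what a row does not reach only later rows make up. A row lasts 1/8 s, in which the tool goes at most 62.5 mm and 10.7 degrees, less where a joint would pass 70% of its speed; a pose out of reach is approached as far as the arm can. A call with a gripper value outside its range is refused whole. "jaw" is the opening, from 0 (shut) to 1 (fully open), set as the call begins (left out, the last holds). The fingers move at their own pace and stop on an object; the grip force is fixed at half the most. Time passes only in rows, so rows that repeat a pose let the fingers close. It gives the time, the measured TCP pose, the force and the opening at its end, in the units of the state.
- ctrl.read_state(): the state, without advancing time (a new reading comes with each control period).
- get_image(name): name is "scene" or "top" or "wrist"; returns a dict with "color" (420x560x3 uint8, blue, green, red), "fov_y" (degrees; the focal length in pixels is half the picture's height over the tangent of half this angle, whatever the lens; pixels are square), "cx", "cy" (the principal point, pixels), "k1" (the pictures are not rectified: a ray, as slopes to the right and down, at radius r is drawn at 1 + k1 r^2 times it, then the intrinsics apply), "origin" and "orientation" of the camera in the world; the wrist camera has in their place "hand_eye" (4x4, takes a point from camera to tool coordinates, whose origin is the TCP and whose axes are the tool frame's). Camera axes: x right, y up, looking along -z (the intrinsics and any distortion apply to the point x, -y, -z); pixel columns grow to the right and rows downward; lengths in mm; the calibration is good to about 2 mm. A picture is of the moment at which its call begins: read the wrist's pose just before it. There is no depth.
- job.finish_job(): hands the job in, once; it reports no verdict.
Trained networks look in the newest picture that a camera, given by its name, has taken for a name from the list of things; names that differ only in an ending like _2 or _b are one class to them, and where a whole thing is asked for, a point or a joint stands for the part that bears it (a point fixed in the world has none). Each returns a list of dicts, best first, with "score" (0 to 1); they miss things now and then, are a little off and sometimes report something else, mostly with a low value. They report only what shows in the picture. A call takes as long as a camera call.
- models.cut_out(camera, thing): "pixels" (420x560 bool, what is visible of it) and "uv" ([column, row] in pixels, amid what is visible of it).
- models.place_of(camera, thing): "uv" ([column, row] in pixels: a listed point, or the origin of a listed thing).
The state is a dict: "clock": time; "qpos": joint angles; "qd": joint speeds; "tau": joint torques, N m; "eef_pos": TCP position; "tool_rot": TCP orientation; "force": force on the tool from outside, world axes, zero at the start; "torque": the same for the moment, N m; "width": finger opening in mm.
Only numpy, scipy, OpenCV 4.12 (cv2) and the standard library are available. Lean on these libraries where they do the work, as an engineer would, in place of code of your own. Each camera call takes 0.05 s, during which the arm holds its last target.

## Task

The wheel head on the green balancing stand is out of balance, but its heavy side cannot be seen. Hold its wooden crank handle and turn the wheel head slowly, taking the handle to the opposite side of its circle and then on round (or back) to about where it began, feeling for the heavy side as you go; then turn the heavy side straight down and finish still gripping the handle, keeping the wheel head still there. Leave the pots, jar and tool standing around it alone.

Things in the scene. Friction and masses are not known exactly. Their poses are not given: they have to be found in the camera images.
- stand: Green steel balancing stand bolted to the table: base 200 x 170 x 14 mm, column behind. Origin on the table under the plane of the wheel head's back face. z up; x horizontal along the axle, pointing from the crank handle's side to the column; y horizontal, to the left when looking along +x. The axle is 140 mm above the table. Only its place and yaw vary.
- hub (a point): Centre of the wheel head's front face (handle's side), on the axle, 140 mm up, 22 mm from the stand's origin towards the handle; axes as the stand. The wheel head is an upright aluminium disc, 180 mm across, 22 mm thick. A lead lump of about 0.3 kg is hidden inside it, 55 mm from the axle, at an angle from the handle that differs every time and shows nowhere.
- wheel (a joint): Angle (rad, endless): at a the handle is 50 cos(a) mm above the axle and 50 sin(a) mm towards the stand's -y. It rubs with a steady drag a little above the lump's pull, so it stays where it is left and never swings by itself. Turning slowly takes about 5 N along the handle's circle, plus up to about 4 N where the heavy side is being lifted, minus up to 4 N where it is going down.
- grip: Wooden crank handle, round, 22 mm diameter, 60 mm long, parallel to the axle, 50 mm from the axle, on the wheel head's front. Origin at its centre, 55 mm in front of the face (its ends 25 and 85 mm from the face). It spins freely on its pin, so a hand that keeps its own direction can carry it all the way round; its own rotation means nothing.
- bowl: Bystander: dark red bowl, 124 mm across, 62 mm high. Origin at the centre of its underside.
- mug: Bystander: terracotta mug, 76 mm across, 85 mm high. Origin at the centre of its underside.
- jar: Bystander: blue jar, 60 mm across, 85 mm high. Origin at the centre of its underside.
- modelling_tool: Bystander: spatula-like modelling tool, 170 mm long, lying on the table. Origin under its middle.

How it is judged (in metres and radians):
On the way, in this order (a step that is already met when the one before it is completed fails the run):
1. the gripped handle has been taken to about the opposite side of its circle (distance of grip from where it was at the start of the episode above 0.09 m and contact force between the fingers and grip above 0.5 N).
2. the handle has been taken on or back to about where it began (distance of grip from where it was at the start of the episode below 0.04 m).
At the end, for the whole second after the job is handed in: The hidden heavy lump is straight below the axle to within 18 degrees either way, the wheel head is still (under 0.05 rad/s), and the fingers still hold the crank handle (at least 2 N of contact) (y of lump_c0 in the frame of stand between -0.0175 and 0.0175 m and z of lump_c0 in the frame of stand below 0.14 m and contact force between the fingers and grip above 2 N and velocity of joint wheel between -0.05 and 0.05 rad/s); the arm keeps its last pose, push and grip.
It fails at once if the wheel head is whirled instead of turned slowly (over 6 rad/s) (velocity of joint wheel above 6 rad/s or velocity of joint wheel below -6 rad/s).
It fails at once if the bowl, mug, jar or modelling tool is moved more than 3 cm (distance of any of bowl, mug, jar, modelling_tool from where it was at the start of the episode above 0.03 m).
It also fails if it takes over 72 s, if anything falls off the work surface, if the arm or the gripper's body presses on something with over 40 N, if the wrist force passes 120 N, or if a joint passes its speed limit or range.

## Working session

There is one attempt and no reset: what is moved stays moved. The work goes in short steps, Python scripts to look and compute and a tool call to move; the robot and the scene stay as the last step left them, time stands still between calls to the robot, and variables do not carry over. Pictures are saved under pics/ and viewed, and the job is handed in when it is done.

Besides the shell and the picture viewer there is one more tool, called after "Call:" as name([rows], argument=value, ...), one row to a line, values as JSON. move_arm: Moves the arm, as the interface text tells. Its arguments: {"type":"object","properties":{"moves":{"type":"array","items":{"type":"array","items":{"type":"array","items":{"type":"number"}}}},"jaw":{"type":"number"}},"required":["moves"]}

```bash
mkdir -p pics; ls; cat > h.py <<'E'
import numpy as np, cv2
from scipy.spatial.transform import Rotation as R
from cell import ctrl,get_image,job,models
def Rm(o):
    o=np.array(o,float)
    if o.shape==(3,3): return o
    return R.from_euler('xyz',o).as_matrix()
def ray(im,uv,pose=None):
    f=210/np.tan(np.radians(im['fov_y'])/2)
    d=np.array([(uv[0]-im['cx'])/f,(uv[1]-im['cy'])/f]); s=d.copy()
    for _ in range(30): s=d/(1+im['k1']*(s@s))
    v=np.array([s[0],-s[1],-1.])
    return np.array(im['origin'],float),Rm(im['orientation'])@v/np.linalg.norm(v)
def proj(im,P):
    f=210/np.tan(np.radians(im['fov_y'])/2)
    p=Rm(im['orientation']).T@(np.array(P,float)-np.array(im['origin'],float))
    s=np.array([p[0]/-p[2],-p[1]/-p[2]]); s=s*(1+im['k1']*(s@s))
    return s*f+[im['cx'],im['cy']]
def tri(rays):
    A=np.zeros((3,3));b=np.zeros(3)
    for o,d in rays:
        M=np.eye(3)-np.outer(d,d);A+=M;b+=M@o
    x=np.linalg.solve(A,b); return x,[np.linalg.norm(np.cross(x-o,d)) for o,d in rays]
def plane(r,z): o,d=r; return o+d*(z-o[2])/d[2]
E
python3 - <<'E'
from h import *
print(ctrl.read_state())
ims={}
for c in ['scene','top','wrist']:
    im=get_image(c);ims[c]=im;cv2.imwrite(f'pics/{c}0.png',im['color'])
    print(c,{k:np.round(v,3).tolist() if not np.isscalar(v) else v for k,v in im.items() if k!='color'})
    for t in ['stand','hub','grip','wheel','bowl','mug','jar','modelling_tool']:
        try:
            r=models.place_of(c,t)
            print(c,t,[(np.round(x['uv'],1).tolist(),round(x['score'],2)) for x in r[:3]])
        except Exception as e: print(c,t,e)
E
```

```text
pics
{'clock': 0.0, 'qpos': array([-1.39881798,  0.62933597,  0.03847593,  1.51835734, -0.02699655,
        0.99630437, -0.01995883]), 'qd': array([-0.00094262, -0.00015558,  0.00033752, -0.00154866,  0.00106352,
        0.00089414,  0.00031409]), 'tau': array([-1.34209942e-03, -5.63401687e+01,  1.22481633e+00, -1.93450999e+01,
        1.07152198e-02,  1.02533246e-02,  6.17486222e-06]), 'eef_pos': array([152.94955208, 631.11078489, 230.39970763]), 'tool_rot': array([3.14154565e+00, 1.88551515e-03, 1.33303374e+00]), 'force': array([-0.42111018,  0.57808369,  0.03098776]), 'torque': array([ 0.01869949,  0.00464166, -0.01427477]), 'width': 85.19607352873258}
scene {'fov_y': 44.83152909092095, 'cx': 277.0750116976103, 'cy': 205.92633289919615, 'k1': 0.01315354793875528, 'origin': [1321.578, 152.279, 950.556], 'orientation': [0.816, 0.005, 1.737]}
scene stand [([242.0, 271.2], 0.6)]
scene hub [([238.1, 221.6], 0.77)]
scene grip [([267.3, 217.0], 0.52)]
scene wheel it knows: bowl, grip, hub, jar, modelling_tool, mug, stand
scene bowl [([161.1, 253.1], 0.74)]
scene mug [([329.6, 285.3], 0.9
[... 433 characters left out ...]
03.6], 0.54)]
top wheel it knows: bowl, grip, hub, jar, modelling_tool, mug, stand
top bowl [([298.3, 185.7], 0.68), ([362.6, 192.3], 0.62)]
top mug [([225.2, 178.3], 0.65), ([377.9, 240.9], 0.56)]
top jar [([204.9, 213.0], 0.62)]
top modelling_tool [([375.2, 241.0], 0.78)]
wrist {'fov_y': 69.54641172885118, 'cx': 276.79608970187417, 'cy': 209.47284735314014, 'k1': -0.020225801802367042, 'hand_eye': [[1.0, 0.001, -0.0, -0.291], [0.001, -0.958, -0.287, -73.858], [-0.001, 0.287, -0.958, -141.546], [0.0, 0.0, 0.0, 1.0]]}
wrist stand []
wrist hub []
wrist grip []
wrist wheel it knows: bowl, grip, hub, jar, modelling_tool, mug, stand
wrist bowl []
wrist mug []
wrist jar []
wrist modelling_tool []
```

View pics/scene0.png

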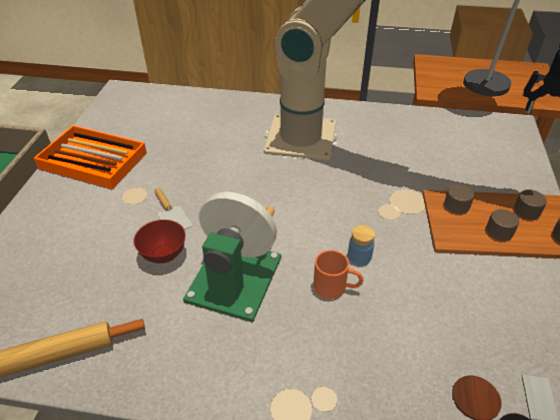

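View pics/top0.png

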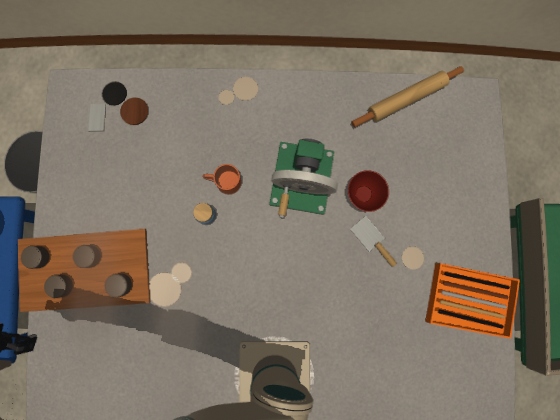

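```bash
python3 - <<'E'
from h import *
ims={c:get_image(c) for c in ['scene','top']}
for c,a in [('scene',(150,160,380,310)),('top',(180,140,410,270))]:
    i=ims[c]['color'][a[1]:a[3],a[0]:a[2]];cv2.imwrite(f'pics/{c}0z.png',cv2.resize(i,None,fx=3.4,fy=3.4,interpolation=cv2.INTER_CUBIC))
rs=ray(ims['scene'],[238.1,221.6]);rt=ray(ims['top'],[300.7,182.9])
print('hub',tri([rs,rt]),plane(rs,140),plane(rt,140))
print('grip',tri([ray(ims['scene'],[267.3,217]),ray(ims['top'],[284.3,203.6])]))
print('stand',plane(ray(ims['scene'],[242,271.2]),0),plane(ray(ims['top'],[298.9,185.1]),0))
for n,a,b in [('bowl',[161.1,253.1],[362.6,192.3]),('mug',[329.6,285.3],[225.2,178.3]),('jar',[357.6,256.2],[204.9,213]),('tool',[172.1,210],[375.2,241])]:
    print(n,plane(ray(ims['scene'],a),0),plane(ray(ims['top'],b),0))
E
```

```text
hub (array([549.16382869, -65.71498763, 152.63224539]), [np.float64(3.2214693152515963), np.float64(3.2214693152516496)]) [537.05449098 -72.48529682 140.        ] [551.0041802  -63.71313348 140.        ]
grip (array([495.5205997 , -16.96278606, 123.39701426]), [np.float64(3.3707886456098253), np.float64(3.3707886456098297)])
stand [564.37619902 -64.88394564   0.        ] [570.81801265 -71.40632105   0.        ]
bowl [ 540.394169   -275.58612542    0.        ] [ 551.31456118 -268.53740984    0.        ]
mug [572.51687237 146.22212272   0.        ] [588.87281968 154.46106863   0.        ]
jar [471.71108012 205.99482755   0.        ] [481.27379607 213.21522054   0.        ]
tool [ 387.00498232 -297.33791153    0.        ] [ 401.74260881 -304.6883208     0.        ]
```

View pics/scene0z.png

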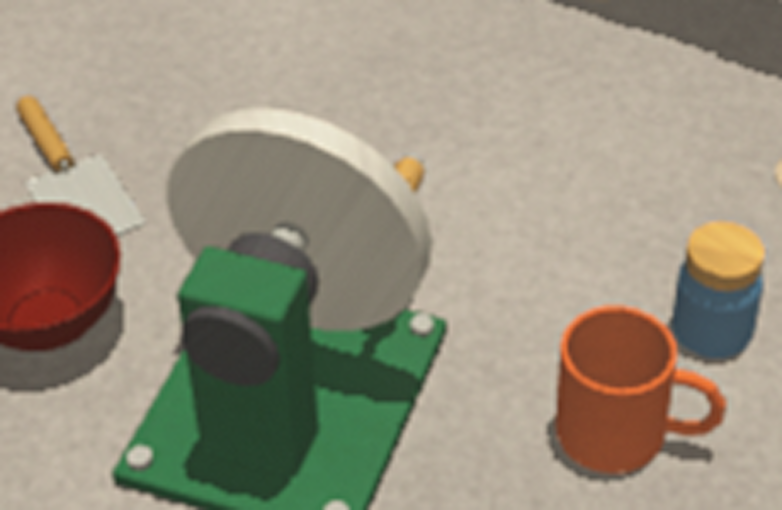

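View pics/top0z.png

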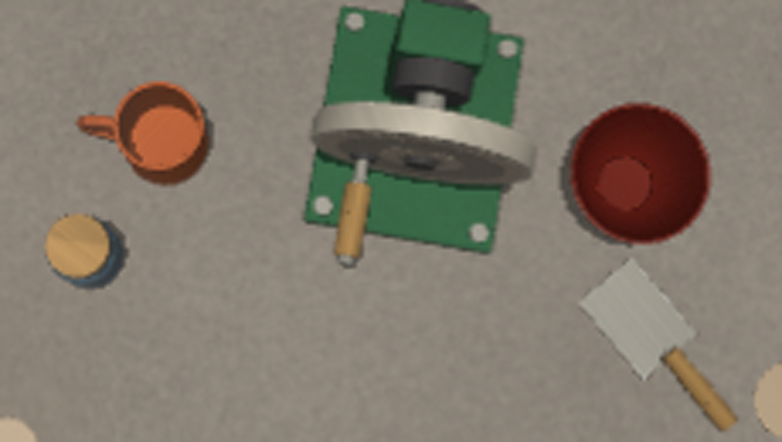

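```bash
cat > fit.py <<'E'
from h import *
from scipy.optimize import least_squares
S=get_image('scene');T=get_image('top')
tz=lambda p:np.array(p)/3.4+[180,140]
sz=lambda p:np.array(p)/3.4+[150,160]
def W(p,q):  # stand->world
    x,y,w=p[:3]; c,s=np.cos(w),np.sin(w)
    return [x+c*q[0]-s*q[1],y+s*q[0]+c*q[1],q[2]]
def g(p,d): return [-22-d,-50*np.sin(p[3]),140+50*np.cos(p[3])]
obs=[]
for sx,sy,uv in [(1,1,(340,7)),(1,-1,(524,37)),(-1,-1,(492,248)),(-1,1,(305,219))]:
    obs.append((T,tz(uv),lambda p,sx=sx,sy=sy:[p[4]+sx*100,sy*85,14],1))
for sx,sy,uv in [(-1,1,(447,325)),(1,-1,(115,473))]:
    obs.append((S,sz(uv),lambda p,sx=sx,sy=sy:[p[4]+sx*100,sy*85,14],1))
obs.append((T,tz((358,183)),lambda p:g(p,25),1))
obs.append((T,tz((348,255)),lambda p:g(p,85),1))
# disc lateral extents (top view)
def rim(im,sgn,back):
    def f(p):
        th=np.linspace(0,2*np.pi,361)
        P=[[0 if back else -22,90*np.cos(t),140+90*np.sin(t)] for t in th]
        uv=np.array([proj(im,W(p,q)) for q in P]); 
        return uv
    return f
def res(p):
    r=[]
    for im,uv,f,w in obs: r+=list((proj(im,W(p,f(p)))-uv)*w)
    # top: disc columns extents
    a=np.vstack([rim(T,1,1)(p),rim(T,1,0)(p)]); r+=[a[:,0].min()-tz((312,0))[0],a[:,0].max()-tz((536,0))[0]]
    a=np.vstack([rim(S,1,1)(p),rim(S,1,0)(p)]); r+=[a[:,0].min()-sz((167,0))[0],a[:,0].max()-sz((432,0))[0],a[:,1].min()-sz((0,107))[1]]
    return np.array(r)
if __name__=='__main__':
  for a0 in (-.5,-1,-2):
    s=least_squares(res,[550,-66,-.1,a0,0],x_scale=[10,10,.1,.1,10])
    print(s.cost,s.x.round(3)); 
  print(s.fun.round(1).reshape(-1))
  p=s.x; print('hub',W(p,[-22,0,140]),'grip',W(p,g(p,55)))
  for d in (25,55,85): print(proj(S,W(p,g(p,d))),proj(T,W(p,g(p,d))))
  for im,n in((S,'s'),(T,'t')):
    c=cv2.resize(im['color'],None,fx=1,fy=1).copy()
    for k in(0,1):
      cv2.polylines(c,[rim(im,1,k)(p).round().astype(int)],True,(0,0,255),1)
    for d in(25,85): cv2.circle(c,tuple(int(v) for v in proj(im,W(p,g(p,d))).round()),2,(255,0,255),-1)
    for sx in(-1,1):
      for sy in(-1,1): cv2.circle(c,tuple(int(v) for v in proj(im,W(p,[p[4]+sx*100,sy*85,14])).round()),2,(0,255,255),-1)
    a=(150,160,380,310) if n=='s' else (180,140,410,270)
    cv2.imwrite(f'pics/fit_{n}.png',cv2.resize(c[a[1]:a[3],a[0]:a[2]],None,fx=3.4,fy=3.4,interpolation=cv2.INTER_NEAREST))
E
python3 fit.py
```

```text
9.02294832694165 [ 5.58664e+02 -7.33060e+01 -1.54000e-01 -1.12800e+00  3.43330e+01]
9.02294832684209 [ 5.58664e+02 -7.33060e+01 -1.54000e-01 -1.12800e+00  3.43330e+01]
9.044299313240682 [ 5.63115e+02 -7.34600e+01 -1.58000e-01 -2.11200e+00  2.99650e+01]
[-0.6 -0.9 -0.4 -0.3 -0.6  1.2 -1.3  0.2 -0.1 -1.6 -2.2  0.7  0.1  0.4
 -0.5  0.5 -1.5 -0.3 -1.4 -0.3  0.5]
hub [np.float64(541.3899005643455), np.float64(-69.9949693393859), 140] grip [np.float64(493.82770557953614), np.float64(-19.00308977750141), np.float64(114.25770354119031)]
[260.81402681 227.8260855 ] [285.40829504 194.22564085]
[265.1995182 219.0869928] [283.64187315 204.82115492]
[269.43471793 210.64729381] [281.86092273 215.49390747]
```

```bash
cat > fit2.py <<'E'
from fit import *
# free-standing scan over a, compare scene outline of far handle end
for a in np.arange(-2.4,-.5,.2):
    s=least_squares(lambda q:res([q[0],q[1],q[2],a,q[3]]),[550,-66,-.1,0],x_scale=[10,10,.1,10])
    p=[s.x[0],s.x[1],s.x[2],a,s.x[3]]
    c=np.array(g(p,85)); th=np.linspace(0,6.28,60)
    o=np.array([proj(S,W(p,c+[0,11*np.cos(t),11*np.sin(t)])) for t in th]); 
    z=(o-[150,160])*3.4
    # top-view handle widths
    print(round(a,2),round(s.cost,2),np.round(p,2),'scene end: right',z[:,0].max().round(),'top',z[:,1].min().round())
E
python3 fit2.py
```

```text
-2.4 16.03 [ 5.6473e+02 -7.2240e+01 -1.7000e-01 -2.4000e+00  2.8730e+01] scene end: right 412.0 top 172.0
-2.2 9.54 [ 5.636e+02 -7.313e+01 -1.600e-01 -2.200e+00  2.958e+01] scene end: right 418.0 top 164.0
-2.0 9.59 [ 5.6251e+02 -7.3800e+01 -1.5000e-01 -2.0000e+00  3.0470e+01] scene end: right 424.0 top 155.0
-1.8 11.63 [ 5.6147e+02 -7.4210e+01 -1.5000e-01 -1.8000e+00  3.1380e+01] scene end: right 427.0 top 145.0
-1.6 12.54 [ 5.605e+02 -7.431e+01 -1.500e-01 -1.600e+00  3.230e+01] scene end: right 429.0 top 133.0
-1.4 11.29 [ 5.5963e+02 -7.4110e+01 -1.5000e-01 -1.4000e+00  3.3200e+01] scene end: right 428.0 top 121.0
-1.2 9.28 [ 5.5889e+02 -7.3580e+01 -1.5000e-01 -1.2000e+00  3.4050e+01] scene end: right 426.0 top 110.0
-1.0 10.19 [ 5.5833e+02 -7.2730e+01 -1.6000e-01 -1.0000e+00  3.4800e+01] scene end: right 421.0 top 99.0
-0.8 19.31 [ 5.5802e+02 -7.1600e+01 -1.7000e-01 -8.0000e-01  3.5400e+01] scene end: right 416.0 top 88.0
-0.6 42.41 [ 5.5799e+02 -7.0230e+01 -1.8000e-01 -6.0000e-01  3.5810e+01] scene end: right 408.0 top 80.0
```

View pics/fit_s.png

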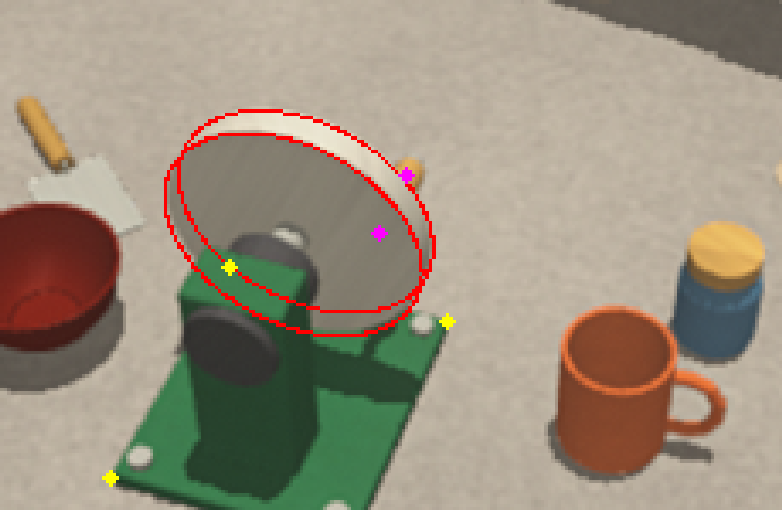

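View pics/fit_t.png

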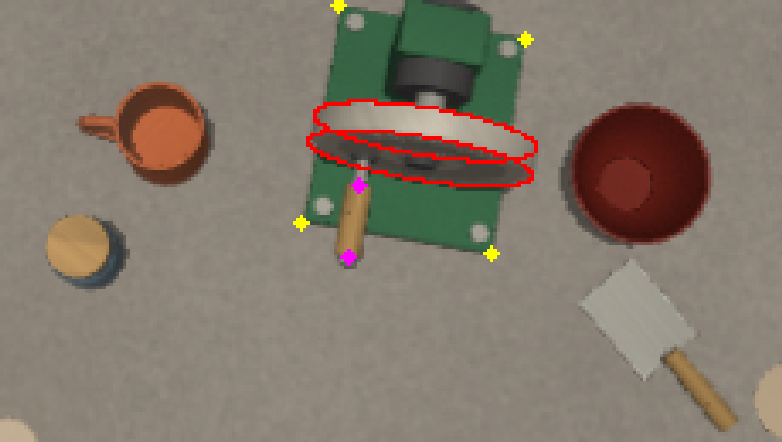

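```bash
cat > plan.py <<'E'
from h import *
import json,os
P0=[562.8,-73.65,-.155]
TILT=.3
def base(tilt=TILT,yaw=P0[2]):
    c,s=np.cos(yaw),np.sin(yaw)
    xs=np.array([c,s,0]);ys=np.array([-s,c,0]);zd=np.array([0,0,-1.])
    Rd=np.column_stack([ys,xs,zd])
    return Rd@R.from_rotvec([-tilt,0,0]).as_matrix()
def st(q): 
    x,y,w=P0;c,s=np.cos(w),np.sin(w)
    return np.array([x+c*q[0]-s*q[1],y+s*q[0]+c*q[1],q[2]])
def gp(a,d=55,r=50): return st([-22-d,-r*np.sin(a),140+r*np.cos(a)])
def load(): 
    j=json.load(open('cmd.json'));return np.array(j['p']),np.array(j['R'])
def save(p,Rr): json.dump({'p':list(map(float,p)),'R':np.array(Rr).tolist()},open('cmd.json','w'))
def row(p,Rr,p1,R1): return np.r_[(Rr.T@(p1-p))/1000,R.from_matrix(Rr.T@R1).as_rotvec()]
def apply(r):
    p,Rr=load(); save(p+Rr@np.array(r[:3])*1000,Rr@R.from_rotvec(r[3:]).as_matrix())
def tcp(g,Rr): return g+Rr[:,2]*19
E
python3 - <<'E'
from plan import *
save([153.092,631.728,231.313],R.from_euler('xyz',[np.pi,0,1.333]).as_matrix())
p,Rr=load(); print(gp(-2.05))
B=base(); g=tcp(gp(-2.05),B); 
for q,b in [((424,424,240),Rr),((500,200,240),B),((*(g+[0,0,0])[:2],240),B)]:
    print(q,row(p,Rr,np.array(q,float),b).round(3).tolist())
E
```

```text
[493.57266666 -17.92651975 116.94636543]
(424, 424, 240) [-0.138, 0.312, -0.009, 0.0, 0.0, 0.0]
(500, 200, 240) [-0.338, 0.439, -0.009, -0.3, 0.012, -0.082]
(np.float64(499.1202367226313), np.float64(-18.79334608342755), 240) [-0.551, 0.49, -0.009, -0.3, 0.012, -0.082]
```

Call:
move_arm([
  [[-0.138, 0.312, -0.009, 0, 0, 0], [-0.138, 0.312, -0.009, 0, 0, 0], [-0.138, 0.312, -0.009, 0, 0, 0], [-0.138, 0.312, -0.009, 0, 0, 0], [-0.138, 0.312, -0.009, 0, 0, 0], [-0.138, 0.312, -0.009, 0, 0, 0], [-0.338, 0.439, -0.009, -0.3, 0.012, -0.082], [-0.338, 0.439, -0.009, -0.3, 0.012, -0.082], [-0.338, 0.439, -0.009, -0.3, 0.012, -0.082], [-0.338, 0.439, -0.009, -0.3, 0.012, -0.082], [-0.551, 0.49, -0.009, -0.3, 0.012, -0.082], [-0.551, 0.49, -0.009, -0.3, 0.012, -0.082], [-0.551, 0.49, -0.009, -0.3, 0.012, -0.082], [-0.551, 0.49, -0.009, -0.3, 0.012, -0.082], [-0.551, 0.49, -0.009, -0.3, 0.012, -0.082], [-0.551, 0.49, -0.009, -0.3, 0.012, -0.082], [-0.551, 0.49, -0.009, -0.3, 0.012, -0.082]],
], jaw=1)

```text
clock: 3.62
eef_pos: [499.7, -17.5, 240.3]
tool_rot: [2.841, 0.0, 1.418]
force: [-0.4, -0.2, -0.3]
width: 85.4
```

```bash
python3 - <<'E'
from plan import *
apply([-0.551, 0.49, -0.009, -0.3, 0.012, -0.082])
s=ctrl.read_state();print(s['qpos'].round(2),s['force'],s['torque'],s['eef_pos'])
im=get_image('wrist');
Rt=Rm(s['tool_rot']);H=np.array(im['hand_eye'])
im['origin']=s['eef_pos']+Rt@H[:3,3];im['orientation']=Rt@H[:3,:3]
print(models.place_of('wrist','grip')[:2],models.place_of('wrist','hub')[:1])
c=im['color'].copy()
for a,col in[(-2.05,(255,0,255)),(-1.85,(255,255,0))]:
  for d in(25,55,85):
    q=proj(im,gp(a,d));print(a,d,q);cv2.circle(c,tuple(int(v) for v in q.round()),3,col,-1)
cv2.imwrite('pics/w1.png',c)
E
```

```text
[-0.11  0.29  0.06  2.18  0.12  0.38  1.25] [-0.42500711 -0.15038641 -0.28687387] [ 0.05906012  0.2982161  -0.01734477] [499.66957531 -17.51041544 240.29350874]
[{'uv': [275.9, 157.8], 'score': 0.75}] [{'uv': [224.0, 224.8], 'score': 0.85}]
-2.05 25 [275.43275526 189.02168893]
-2.05 55 [275.41474642 158.32106222]
-2.05 85 [275.39496083 123.41624861]
-1.85 25 [279.61018957 194.32468051]
-1.85 55 [279.8705371  163.02335236]
-1.85 85 [280.1663533  127.28533547]
```

View pics/w1.png

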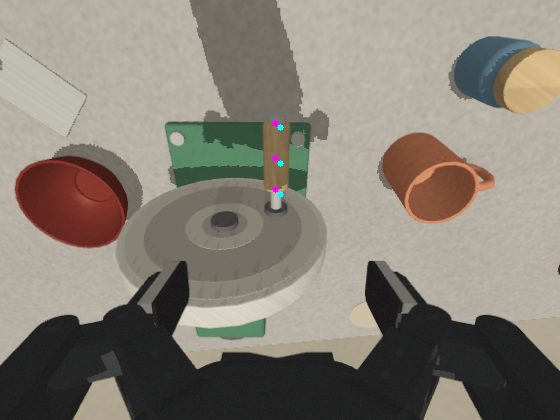

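```bash
python3 - <<'E'
from plan import *
p,Rr=load(); B=base(0); g=tcp(gp(-2.05,60),B);print(g)
for z in (190,g[2]):
    print(row(p,Rr,np.array([g[0],g[1],z]),B).round(3).tolist())
E
```

```text
[488.63260901 -17.15461925  97.94636543]
[0.0, -0.025, 0.045, 0.3, 0.0, -0.0]
[0.0, -0.053, 0.133, 0.3, 0.0, -0.0]
```

Call:
move_arm([
  [[0, -0.025, 0.045, 0.15, 0, 0], [0, -0.025, 0.045, 0.3, 0, 0], [0, -0.025, 0.045, 0.3, 0, 0], [0, -0.034, 0.073, 0.3, 0, 0], [0, -0.043, 0.103, 0.3, 0, 0], [0, -0.053, 0.133, 0.3, 0, 0], [0, -0.053, 0.133, 0.3, 0, 0], [0, -0.053, 0.133, 0.3, 0, 0]],
])

```text
clock: 4.78
eef_pos: [488.6, -17.2, 98.7]
tool_rot: [3.139, 0.0, 1.416]
force: [0.8, 0.0, -0.6]
width: 85.1
```

```bash
python3 - <<'E'
from plan import *
apply([0,-.053,.133,.3,0,0]);print(load())
s=ctrl.read_state();print(s['clock'],s['qpos'].round(2),s['force'],s['torque'],s['eef_pos'])
for c in('wrist','scene'):
    cv2.imwrite(f'pics/{c}2.png',get_image(c)['color'])
E
```

```text
(array([488.32942619, -17.49910928,  97.58893534]), array([[ 1.54611776e-01,  9.87975298e-01,  9.20265132e-05],
       [ 9.87975224e-01, -1.54611726e-01, -4.13025047e-04],
       [-3.93830166e-04,  1.54778451e-04, -9.99999910e-01]]))
4.775 [-0.01  0.61 -0.03  2.08  0.04  0.45  1.36] [ 0.76525604  0.03626965 -0.56456897] [-0.02751163 -0.0483348  -0.03416784] [488.59943539 -17.2079713   98.71416998]
```

View pics/wrist2.png

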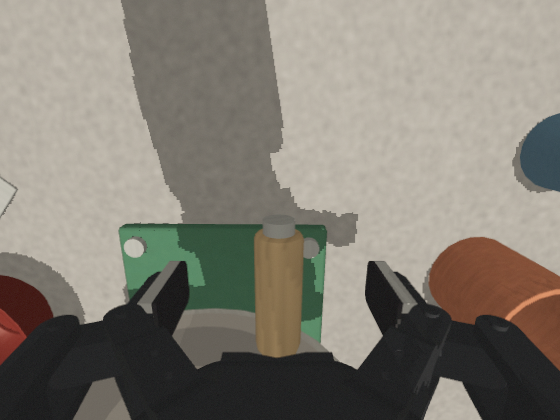

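Call:
move_arm([
  [[0, 0, 0, 0, 0, 0], [0, 0, 0, 0, 0, 0], [0, 0, 0, 0, 0, 0], [0, 0, 0, 0, 0, 0]],
])

```text
clock: 5.38
eef_pos: [488.3, -17.5, 97.6]
tool_rot: [3.141, 0.0, 1.415]
force: [0.6, -0.8, 0.6]
width: 85.2
```

Call:
move_arm([
  [[0, 0, 0, 0, 0, 0], [0, 0, 0, 0, 0, 0], [0, 0, 0, 0, 0, 0], [0, 0, 0, 0, 0, 0], [0, 0, 0, 0, 0, 0], [0, 0, 0, 0, 0, 0], [0, 0, 0, 0, 0, 0], [0, 0, 0, 0, 0, 0]],
], jaw=0)

```text
clock: 6.38
eef_pos: [488.4, -16.9, 97.5]
tool_rot: [3.142, -0.0, 1.416]
force: [1.0, 4.7, -2.5]
width: 20.2
```

```bash
python3 - <<'E'
from plan import *
s=ctrl.read_state();print(s['clock'],s['qpos'].round(2),s['force'],s['torque'],s['eef_pos'],s['width'])
for c in('wrist','scene'):
    cv2.imwrite(f'pics/{c}3.png',get_image(c)['color'])
print(ctrl.read_state()['force'])
p,Rr=load()
def arc(a0,a1,n):
    for k in range(1,n+1):
        a=a0+(a1-a0)*k/n
        d=Rr.T@(gp(a)-gp(a0));print(np.degrees(a).round(),d.round(1))
arc(-2.05,-2.05-np.radians(30),10);print();arc(-2.05,-2.05+np.radians(30),10)
E
```

```text
6.375 [-0.    0.62 -0.03  2.08  0.03  0.45  1.36] [ 0.995262    4.67456745 -2.51460408] [ 1.09804389 -0.08021878 -0.04905887] [488.35333326 -16.85712727  97.51552958] 20.21875183105586
[-0.93033572  4.93056882 -0.94859174]
-120.0 [-1.3 -0.   2.3]
-123.0 [-2.7 -0.   4.5]
-126.0 [-4.2 -0.   6.7]
-129.0 [-5.8  0.   8.7]
-132.0 [-7.5  0.  10.7]
-135.0 [-9.3  0.  12.6]
-138.0 [-11.2   0.   14.4]
-141.0 [-13.2   0.   16.1]
-144.0 [-15.3   0.   17.6]
-147.0 [-17.5   0.   19.1]

-114.0 [ 1.1  0.  -2.4]
-111.0 [ 2.2  0.  -4.8]
-108.0 [ 3.1  0.  -7.2]
-105.0 [ 3.8  0.  -9.7]
-102.0 [  4.5   0.  -12.3]
-99.0 [  4.9   0.  -14.8]
-96.0 [  5.3   0.  -17.4]
-93.0 [  5.5   0.  -20. ]
-90.0 [  5.6   0.  -22.7]
-87.0 [  5.6   0.  -25.3]
```

View pics/wrist3.png

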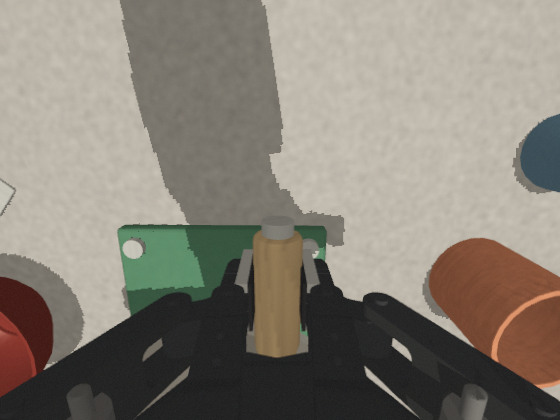

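```bash
cat > steps.py <<'E'
import numpy as np
def q(a): a=np.radians(a);return np.array([-50*np.sin(a),-50*np.cos(a)])
def steps(a0,sgn,n=12,rows=6):
    for i in range(n):
        b=a0+sgn*30*i
        print(i,b,[[float(v[0]),0,float(v[1]),0,0,0] for v in [((q(b+sgn*30*k/rows)-q(b))/1000).round(4) for k in range(1,rows+1)]])
import sys
if __name__=='__main__': steps(float(sys.argv[1]),int(sys.argv[2]))
E
cat > rd.py <<'E'
from plan import *
import sys
r=[];n=int(sys.argv[2]) if len(sys.argv)>2 else 5
s0=ctrl.read_state();r.append([s0['clock'],*s0['eef_pos'],*s0['force'],*s0['torque']])
for i in range(n):
    get_image('top');s=ctrl.read_state();r.append([s['clock'],*s['eef_pos'],*s['force'],*s['torque']])
r=np.array(r)
w=P0[2];yl=np.array([-np.sin(w),np.cos(w),0])
a=float(sys.argv[1]);ar=np.radians(a)
# tangent (increasing a): y: -cos a ; z: -sin a ; radial: y -sin a, z cos a
t=lambda F:-np.cos(ar)*(F@yl)-np.sin(ar)*F[2]
rad=lambda F:-np.sin(ar)*(F@yl)+np.cos(ar)*F[2]
hub=st([0,0,140]);
y=(r[:,1:4]-hub)@yl; z=r[:,3]+19-140
print('clk',r[-1,0].round(2),'yz',y[[0,-1]].round(1),z[[0,-1]].round(1),'ang',np.degrees(np.arctan2(-y,z))[[0,-1]].round(1))
print('Ft',[round(t(x[4:7]),1) for x in r],'Fr',[round(rad(x[4:7]),1) for x in r],'mean t',round(np.mean([t(x[4:7]) for x in r]),2))
print('w',round(s['width'],1),'j',s['qpos'].round(2))
with open('log.txt','a') as f:
    for x in r: f.write(' '.join(map(str,[a,*x]))+'\n')
E
python3 steps.py -117.5 -1
```

```text
0 -117.5 [[-0.0022, 0, 0.0038, 0, 0, 0], [-0.0047, 0, 0.0074, 0, 0, 0], [-0.0075, 0, 0.0107, 0, 0, 0], [-0.0106, 0, 0.0138, 0, 0, 0], [-0.0139, 0, 0.0166, 0, 0, 0], [-0.0175, 0, 0.0191, 0, 0, 0]]
1 -147.5 [[-0.0038, 0, 0.0022, 0, 0, 0], [-0.0077, 0, 0.004, 0, 0, 0], [-0.0118, 0, 0.0055, 0, 0, 0], [-0.016, 0, 0.0066, 0, 0, 0], [-0.0203, 0, 0.0074, 0, 0, 0], [-0.0247, 0, 0.0078, 0, 0, 0]]
2 -177.5 [[-0.0044, 0, 0.0, 0, 0, 0], [-0.0087, 0, -0.0004, 0, 0, 0], [-0.013, 0, -0.0011, 0, 0, 0], [-0.0172, 0, -0.0023, 0, 0, 0], [-0.0213, 0, -0.0038, 0, 0, 0], [-0.0253, 0, -0.0056, 0, 0, 0]]
3 -207.5 [[-0.0038, 0, -0.0022, 0, 0, 0], [-0.0074, 0, -0.0047, 0, 0, 0], [-0.0107, 0, -0.0075, 0, 0, 0], [-0.0138, 0, -0.0106, 0, 0, 0], [-0.0166, 0, -0.0139, 0, 0, 0], [-0.0191, 0, -0.0175, 0, 0, 0]]
4 -237.5 [[-0.0022, 0, -0.0038, 0, 0, 0], [-0.004, 0, -0.0077, 0, 0, 0], [-0.0055, 0, -0.0118, 0, 0, 0], [-0.0066, 0, -0.016, 0, 0, 0], [-0.0074, 0, -0.0203, 0, 0, 0], [-0.0078, 0, -0.0247, 0, 0, 0]]
5 -267.5 [[0.0, 0, -0.0044, 0, 0, 0], [0.0004, 0, -0.0087, 0, 0, 0], [0.0011, 0, -0.013, 0, 0, 0], [0.0023, 0, 
[... 527 characters left out ...]
 0, 0, 0], [0.013, 0, 0.0011, 0, 0, 0], [0.0172, 0, 0.0023, 0, 0, 0], [0.0213, 0, 0.0038, 0, 0, 0], [0.0253, 0, 0.0056, 0, 0, 0]]
9 -387.5 [[0.0038, 0, 0.0022, 0, 0, 0], [0.0074, 0, 0.0047, 0, 0, 0], [0.0107, 0, 0.0075, 0, 0, 0], [0.0138, 0, 0.0106, 0, 0, 0], [0.0166, 0, 0.0139, 0, 0, 0], [0.0191, 0, 0.0175, 0, 0, 0]]
10 -417.5 [[0.0022, 0, 0.0038, 0, 0, 0], [0.004, 0, 0.0077, 0, 0, 0], [0.0055, 0, 0.0118, 0, 0, 0], [0.0066, 0, 0.016, 0, 0, 0], [0.0074, 0, 0.0203, 0, 0, 0], [0.0078, 0, 0.0247, 0, 0, 0]]
11 -447.5 [[0.0, 0, 0.0044, 0, 0, 0], [-0.0004, 0, 0.0087, 0, 0, 0], [-0.0011, 0, 0.013, 0, 0, 0], [-0.0023, 0, 0.0172, 0, 0, 0], [-0.0038, 0, 0.0213, 0, 0, 0], [-0.0056, 0, 0.0253, 0, 0, 0]]
```

Call:
move_arm([
  [[-0.0022, 0, 0.0038, 0, 0, 0], [-0.0047, 0, 0.0074, 0, 0, 0], [-0.0075, 0, 0.0107, 0, 0, 0], [-0.0106, 0, 0.0138, 0, 0, 0], [-0.0139, 0, 0.0166, 0, 0, 0], [-0.0175, 0, 0.0191, 0, 0, 0]],
])

```text
clock: 7.22
eef_pos: [485.6, -33.9, 78.0]
tool_rot: [-3.141, -0.001, 1.417]
force: [1.6, 4.8, -5.3]
width: 20.3
```

```bash
python3 rd.py -147.5 8
```

```text
clk 7.62 yz [27.4 26.5] [-43.  -43.4] ang [-147.5 -148.6]
Ft [np.float64(1.3), np.float64(-2.7), np.float64(-4.2), np.float64(-4.4), np.float64(-5.5), np.float64(-6.2), np.float64(-6.9), np.float64(-7.4), np.float64(-6.9)] Fr [np.float64(7.1), np.float64(15.2), np.float64(13.2), np.float64(15.0), np.float64(17.0), np.float64(17.8), np.float64(17.9), np.float64(18.7), np.float64(17.8)] mean t -4.77
w 20.0 j [ 0.03  0.65 -0.03  2.09  0.04  0.4   1.39]
```

```bash
python3 - <<'E'
from plan import *
apply([-.0175,0,.0191,0,0,0]);p,Rr=load();print('cmd',p)
r=np.loadtxt('log.txt');w=P0[2]
yl=np.array([-np.sin(w),np.cos(w),0])
for x in r: print(x[1].round(3),((x[2:5]-p)@yl).round(2),(x[4]-p[2]).round(2),'F y',(x[5:8]@yl).round(1),'z',x[7].round(1),'x',(x[5]).round(1),'T',x[8:].round(2))
E
```

```text
cmd [485.62547781 -34.79656448  78.49582908]
7.225 0.91 -0.49 F y 4.9 z -5.3 x 1.6 T [ 1.16 -0.23 -0.06]
7.275 0.02 -0.93 F y 5.9 z -14.2 x 3.4 T [ 1.2  -0.65 -0.06]
7.325 0.02 -0.95 F y 3.5 z -13.4 x 2.8 T [ 0.73 -0.58 -0.02]
7.375 0.03 -0.94 F y 4.4 z -15.0 x 3.1 T [ 0.71 -0.62 -0.07]
7.425 0.04 -0.92 F y 4.5 z -17.3 x 3.7 T [ 0.73 -0.67 -0.02]
7.475 0.05 -0.89 F y 4.3 z -18.3 x 4.0 T [ 0.73 -0.68 -0.01]
7.525 0.05 -0.89 F y 3.8 z -18.9 x 3.5 T [ 0.68 -0.79 -0.02]
7.575 0.06 -0.87 F y 3.8 z -19.7 x 3.5 T [ 0.72 -0.76 -0.06]
7.625 0.01 -0.89 F y 3.7 z -18.7 x 4.2 T [ 0.71 -0.76 -0.08]
```

```bash
cat > s15.py <<'E'
from steps import q
import sys,numpy as np
def go(b,sgn,n,off=(0,0)):
    for i in range(n):
        v=[((q(b+sgn*2.5*k)-q(b))/1000+np.array(off)*(i==0)).round(4) for k in range(1,7)]
        print(b,'->',b+sgn*15,str([[float(x),0,float(z),0,0,0] for x,z in v]).replace('0.0,','0,'));b+=sgn*15
a=sys.argv
go(float(a[1]),int(a[2]),int(a[3]),(float(a[4]),float(a[5])) if len(a)>4 else (0,0))
E
python3 s15.py -147.5 -1 6 0 0.001
```

```text
-147.5 -> -162.5 [[-0.0019, 0, 0.0021, 0, 0, 0], [-0.0038, 0, 0.0032, 0, 0, 0], [-0.0057, 0, 0.0041, 0, 0, 0], [-0.0077, 0, 0.005, 0, 0, 0], [-0.0098, 0, 0.0058, 0, 0, 0], [-0.0118, 0, 0.0065, 0, 0, 0]]
-162.5 -> -177.5 [[-0.0021, 0, 0.0006, 0, 0, 0], [-0.0042, 0, 0.0011, 0, 0, 0], [-0.0064, 0, 0.0016, 0, 0, 0], [-0.0085, 0, 0.0019, 0, 0, 0], [-0.0107, 0, 0.0021, 0, 0, 0], [-0.0129, 0, 0.0023, 0, 0, 0]]
-177.5 -> -192.5 [[-0.0022, 0, 0, 0, 0, 0], [-0.0044, 0, 0, 0, 0, 0], [-0.0065, 0, -0.0001, 0, 0, 0], [-0.0087, 0, -0.0004, 0, 0, 0], [-0.0109, 0, -0.0007, 0, 0, 0], [-0.013, 0, -0.0011, 0, 0, 0]]
-192.5 -> -207.5 [[-0.0021, 0, -0.0005, 0, 0, 0], [-0.0042, 0, -0.0011, 0, 0, 0], [-0.0063, 0, -0.0018, 0, 0, 0], [-0.0083, 0, -0.0026, 0, 0, 0], [-0.0103, 0, -0.0035, 0, 0, 0], [-0.0123, 0, -0.0045, 0, 0, 0]]
-207.5 -> -222.5 [[-0.0019, 0, -0.001, 0, 0, 0], [-0.0038, 0, -0.0022, 0, 0, 0], [-0.0056, 0, -0.0034, 0, 0, 0], [-0.0074, 0, -0.0047, 0, 0, 0], [-0.0091, 0, -0.006, 0, 0, 0], [-0.0107, 0, -0.0075, 0, 0, 0]]
-222.5 -> -237.5 [[-0.0016, 0, -0.0015, 0, 0, 0], [-0.0031, 0, -0.0031, 0, 0, 0], [-0.0045, 0, -0.0047, 0, 0, 0], [-0.0059, 0, -0.0064, 0, 0, 0], [-0.0072, 0, -0.0082, 0, 0, 0], [-0.0084, 0, -0.01, 0, 0, 0]]
```

Call:
move_arm([
  [[-0.0019, 0, 0.0021, 0, 0, 0], [-0.0038, 0, 0.0032, 0, 0, 0], [-0.0057, 0, 0.0041, 0, 0, 0], [-0.0077, 0, 0.005, 0, 0, 0], [-0.0098, 0, 0.0058, 0, 0, 0], [-0.0118, 0, 0.0065, 0, 0, 0]],
])

```text
clock: 8.38
eef_pos: [483.5, -46.9, 71.9]
tool_rot: [-3.141, 0.001, 1.415]
force: [1.2, 2.8, -8.1]
width: 20.3
```

```bash
python3 rd.py -162.5 1
```

```text
clk 8.43 yz [14.2 13.6] [-49.1 -49.2] ang [-163.9 -164.5]
Ft [np.float64(0.4), np.float64(-1.7)] Fr [np.float64(8.6), np.float64(11.5)] mean t -0.65
w 20.3 j [ 0.06  0.66 -0.03  2.1   0.05  0.38  1.4 ]
```

Call:
move_arm([
  [[-0.0021, 0, 0.0006, 0, 0, 0], [-0.0042, 0, 0.0011, 0, 0, 0], [-0.0064, 0, 0.0016, 0, 0, 0], [-0.0085, 0, 0.0019, 0, 0, 0], [-0.0107, 0, 0.0021, 0, 0, 0], [-0.0129, 0, 0.0023, 0, 0, 0]],
])

```text
clock: 9.18
eef_pos: [481.5, -59.6, 69.7]
tool_rot: [-3.141, 0.001, 1.415]
force: [-0.0, 0.9, -4.2]
width: 20.0
```

```bash
python3 rd.py -177.5 1
```

```text
clk 9.22 yz [1.3 0.7] [-51.3 -51.3] ang [-178.5 -179.2]
Ft [np.float64(0.7), np.float64(-1.1)] Fr [np.float64(4.2), np.float64(5.1)] mean t -0.21
w 20.3 j [ 0.09  0.67 -0.03  2.1   0.06  0.37  1.42]
```

Call:
move_arm([
  [[-0.0022, 0, 0, 0, 0, 0], [-0.0044, 0, 0, 0, 0, 0], [-0.0065, 0, -0.0001, 0, 0, 0], [-0.0087, 0, -0.0004, 0, 0, 0], [-0.0109, 0, -0.0007, 0, 0, 0], [-0.013, 0, -0.0011, 0, 0, 0]],
])

```text
clock: 9.98
eef_pos: [479.5, -72.1, 70.9]
tool_rot: [-3.141, 0.0, 1.416]
force: [-3.0, 1.9, 0.6]
width: 20.2
```

Call:
move_arm([
  [[-0.0021, 0, -0.0005, 0, 0, 0], [-0.0042, 0, -0.0011, 0, 0, 0], [-0.0063, 0, -0.0018, 0, 0, 0], [-0.0083, 0, -0.0026, 0, 0, 0], [-0.0103, 0, -0.0035, 0, 0, 0], [-0.0123, 0, -0.0045, 0, 0, 0]],
])

```text
clock: 10.72
eef_pos: [477.6, -83.9, 75.4]
tool_rot: [-3.141, -0.0, 1.416]
force: [-3.3, 4.2, 2.5]
width: 20.3
```

```bash
python3 rd.py -207.5 0;python3 s15.py -237.5 -1 8
```

```text
clk 10.72 yz [-23.3 -23.3] [-45.6 -45.6] ang [153. 153.]
Ft [np.float64(2.1)] Fr [np.float64(-3.9)] mean t 2.12
-237.5 -> -252.5 [[-0.0011, 0, -0.0019, 0, 0, 0], [-0.0022, 0, -0.0038, 0, 0, 0], [-0.0031, 0, -0.0057, 0, 0, 0], [-0.004, 0, -0.0077, 0, 0, 0], [-0.0048, 0, -0.0098, 0, 0, 0], [-0.0055, 0, -0.0118, 0, 0, 0]]
-252.5 -> -267.5 [[-0.0006, 0, -0.0021, 0, 0, 0], [-0.0011, 0, -0.0042, 0, 0, 0], [-0.0016, 0, -0.0064, 0, 0, 0], [-0.0019, 0, -0.0085, 0, 0, 0], [-0.0021, 0, -0.0107, 0, 0, 0], [-0.0023, 0, -0.0129, 0, 0, 0]]
-267.5 -> -282.5 [[-0, 0, -0.0022, 0, 0, 0], [0, 0, -0.0044, 0, 0, 0], [0.0001, 0, -0.0065, 0, 0, 0], [0.0004, 0, -0.0087, 0, 0, 0], [0.0007, 0, -0.0109, 0, 0, 0], [0.0011, 0, -0.013, 0, 0, 0]]
-282.5 -> -297.5 [[0.0005, 0, -0.0021, 0, 0, 0], [0.0011, 0, -0.0042, 0, 0, 0], [0.0018, 0, -0.0063, 0, 0, 0], [0.0026, 0, -0.0083, 0, 0, 0], [0.0035, 0, -0.0103, 0, 0, 0], [0.0045, 0, -0.0123, 0, 0, 0]]
-297.5 -> -312.5 [[0.001, 0, -0.0019, 0, 0, 0], [0.0022, 0, -0.0038, 0, 0, 0], [0.0034, 0, -0.0056, 0, 0, 0], [0.0047, 0, -0.0074, 0, 0, 0], [0.006, 0, -0.0091, 0, 0, 0], [0.0075, 0, -0.0107, 0, 0, 0]]
-312.5 -> -327.5 [[0.0015, 0, -0.0016, 0, 0, 0], [0.0031, 0, -0.0031, 0, 0, 0], [0.0047, 0, -0.0045, 0, 0, 0], [0.0064, 0, -0.0059, 0, 0, 0], [0.0082, 0, -0.0072, 0, 0, 0], [0.01, 0, -0.0084, 0, 0, 0]]
-327.5 -> -342.5 [[0.0019, 0, -0.0011, 0, 0, 0], [0.0038, 0, -0.0022, 0, 0, 0], [0.0057, 0, -0.0031, 0, 0, 0], [0.0077, 0, -0.004, 0, 0, 0], [0.0098, 0, -0.0048, 0, 0, 0], [0.0118, 0, -0.0055, 0, 0, 0]]
-342.5 -> -357.5 [[0.0021, 0, -0.0006, 0, 0, 0], [0.0042, 0, -0.0011, 0, 0, 0], [0.0064, 0, -0.0016, 0, 0, 0], [0.0085, 0, -0.0019, 0, 0, 0], [0.0107, 0, -0.0021, 0, 0, 0], [0.0129, 0, -0.0023, 0, 0, 0]]Traceback (most recent call last):
  File "rd.py", line 17, in <module>
    print('w',round(s['width'],1),'j',s['qpos'].round(2))
                    ^
NameError: name 's' is not defined. Did you mean: 'os'?
```

Call:
move_arm([
  [[-0.0019, 0, -0.001, 0, 0, 0], [-0.0038, 0, -0.0022, 0, 0, 0], [-0.0056, 0, -0.0034, 0, 0, 0], [-0.0074, 0, -0.0047, 0, 0, 0], [-0.0091, 0, -0.006, 0, 0, 0], [-0.0107, 0, -0.0075, 0, 0, 0]],
])

```text
clock: 11.48
eef_pos: [475.9, -94.2, 82.7]
tool_rot: [-3.141, -0.0, 1.416]
force: [-3.0, 4.0, -0.4]
width: 20.3
```

Call:
move_arm([
  [[-0.0016, 0, -0.0015, 0, 0, 0], [-0.0031, 0, -0.0031, 0, 0, 0], [-0.0045, 0, -0.0047, 0, 0, 0], [-0.0059, 0, -0.0064, 0, 0, 0], [-0.0072, 0, -0.0082, 0, 0, 0], [-0.0084, 0, -0.01, 0, 0, 0]],
])

```text
clock: 12.22
eef_pos: [474.6, -102.5, 92.5]
tool_rot: [-3.141, -0.0, 1.416]
force: [-2.7, 4.2, -1.8]
width: 20.4
```

Call:
move_arm([
  [[-0.0011, 0, -0.0019, 0, 0, 0], [-0.0022, 0, -0.0038, 0, 0, 0], [-0.0031, 0, -0.0057, 0, 0, 0], [-0.004, 0, -0.0077, 0, 0, 0], [-0.0048, 0, -0.0098, 0, 0, 0], [-0.0055, 0, -0.0118, 0, 0, 0]],
])

```text
clock: 12.98
eef_pos: [473.7, -108.0, 104.3]
tool_rot: [-3.141, -0.0, 1.416]
force: [-3.2, 4.4, -3.2]
width: 20.4
```

Call:
move_arm([
  [[-0.0006, 0, -0.0021, 0, 0, 0], [-0.0011, 0, -0.0042, 0, 0, 0], [-0.0016, 0, -0.0064, 0, 0, 0], [-0.0019, 0, -0.0085, 0, 0, 0], [-0.0021, 0, -0.0107, 0, 0, 0], [-0.0023, 0, -0.0129, 0, 0, 0]],
])

```text
clock: 13.72
eef_pos: [473.3, -110.4, 117.2]
tool_rot: [-3.141, -0.0, 1.416]
force: [-2.6, 4.3, -5.0]
width: 20.3
```

Call:
move_arm([
  [[0, 0, -0.0022, 0, 0, 0], [0, 0, -0.0044, 0, 0, 0], [0.0001, 0, -0.0065, 0, 0, 0], [0.0004, 0, -0.0087, 0, 0, 0], [0.0007, 0, -0.0109, 0, 0, 0], [0.0011, 0, -0.013, 0, 0, 0]],
])

```text
clock: 14.48
eef_pos: [473.5, -109.3, 130.2]
tool_rot: [-3.141, 0.0, 1.416]
force: [-2.5, 5.2, -6.9]
width: 20.5
```

Call:
move_arm([
  [[0.0005, 0, -0.0021, 0, 0, 0], [0.0011, 0, -0.0042, 0, 0, 0], [0.0018, 0, -0.0063, 0, 0, 0], [0.0026, 0, -0.0083, 0, 0, 0], [0.0035, 0, -0.0103, 0, 0, 0], [0.0045, 0, -0.0123, 0, 0, 0]],
])

```text
clock: 15.22
eef_pos: [474.2, -105.0, 142.6]
tool_rot: [-3.141, 0.0, 1.416]
force: [-2.4, 4.4, -9.6]
width: 20.5
```

Call:
move_arm([
  [[0.001, 0, -0.0019, 0, 0, 0], [0.0022, 0, -0.0038, 0, 0, 0], [0.0034, 0, -0.0056, 0, 0, 0], [0.0047, 0, -0.0074, 0, 0, 0], [0.006, 0, -0.0091, 0, 0, 0], [0.0075, 0, -0.0107, 0, 0, 0]],
])

```text
clock: 15.98
eef_pos: [475.4, -97.8, 153.3]
tool_rot: [-3.141, 0.0, 1.415]
force: [-1.5, 3.7, -13.2]
width: 20.5
```

Call:
move_arm([
  [[0.0015, 0, -0.0016, 0, 0, 0], [0.0031, 0, -0.0031, 0, 0, 0], [0.0047, 0, -0.0045, 0, 0, 0], [0.0064, 0, -0.0059, 0, 0, 0], [0.0082, 0, -0.0072, 0, 0, 0], [0.01, 0, -0.0084, 0, 0, 0]],
])

```text
clock: 16.73
eef_pos: [476.9, -88.1, 161.8]
tool_rot: [-3.141, 0.001, 1.415]
force: [-2.5, 2.5, -18.4]
width: 19.9
```

```bash
python3 rd.py -327.5 1;python3 s15.py -357.5 -1 8
```

```text
clk 16.77 yz [-27.5 -27.1] [40.8 41. ] ang [34.  33.5]
Ft [np.float64(8.1), np.float64(8.0)] Fr [np.float64(-16.7), np.float64(-14.9)] mean t 8.06
w 20.1 j [ 0.17  0.5  -0.07  2.04  0.06  0.61  1.48]
-357.5 -> -372.5 [[0.0022, 0, -0, 0, 0, 0], [0.0044, 0, 0, 0, 0, 0], [0.0065, 0, 0.0001, 0, 0, 0], [0.0087, 0, 0.0004, 0, 0, 0], [0.0109, 0, 0.0007, 0, 0, 0], [0.013, 0, 0.0011, 0, 0, 0]]
-372.5 -> -387.5 [[0.0021, 0, 0.0005, 0, 0, 0], [0.0042, 0, 0.0011, 0, 0, 0], [0.0063, 0, 0.0018, 0, 0, 0], [0.0083, 0, 0.0026, 0, 0, 0], [0.0103, 0, 0.0035, 0, 0, 0], [0.0123, 0, 0.0045, 0, 0, 0]]
-387.5 -> -402.5 [[0.0019, 0, 0.001, 0, 0, 0], [0.0038, 0, 0.0022, 0, 0, 0], [0.0056, 0, 0.0034, 0, 0, 0], [0.0074, 0, 0.0047, 0, 0, 0], [0.0091, 0, 0.006, 0, 0, 0], [0.0107, 0, 0.0075, 0, 0, 0]]
-402.5 -> -417.5 [[0.0016, 0, 0.0015, 0, 0, 0], [0.0031, 0, 0.0031, 0, 0, 0], [0.0045, 0, 0.0047, 0, 0, 0], [0.0059, 0, 0.0064, 0, 0, 0], [0.0072, 0, 0.0082, 0, 0, 0], [0.0084, 0, 0.01, 0, 0, 0]]
-417.5 -> -432.5 [[0.0011, 0, 0.0019, 0, 0, 0], [0.0022, 0, 0.0038, 0, 0, 0], [0.0031, 0, 0.0057, 0, 0, 0], [0.004, 0, 0.0077, 0, 0, 0], [0.0048, 0, 0.0098, 0, 0, 0], [0.0055, 0, 0.0118, 0, 0, 0]]
-432.5 -> -447.5 [[0.0006, 0, 0.0021, 0, 0, 0], [0.0011, 0, 0.0042, 0, 0, 0], [0.0016, 0, 0.0064, 0, 0, 0], [0.0019, 0, 0.0085, 0, 0, 0], [0.0021, 0, 0.0107, 0, 0, 0], [0.0023, 0, 0.0129, 0, 0, 0]]
-447.5 -> -462.5 [[0, 0, 0.0022, 0, 0, 0], [0, 0, 0.0044, 0, 0, 0], [-0.0001, 0, 0.0065, 0, 0, 0], [-0.0004, 0, 0.0087, 0, 0, 0], [-0.0007, 0, 0.0109, 0, 0, 0], [-0.0011, 0, 0.013, 0, 0, 0]]
-462.5 -> -477.5 [[-0.0005, 0, 0.0021, 0, 0, 0], [-0.0011, 0, 0.0042, 0, 0, 0], [-0.0018, 0, 0.0063, 0, 0, 0], [-0.0026, 0, 0.0083, 0, 0, 0], [-0.0035, 0, 0.0103, 0, 0, 0], [-0.0045, 0, 0.0123, 0, 0, 0]]
```

Call:
move_arm([
  [[0.0019, 0, 0.0001, 0, 0, 0], [0.0038, 0, -0.001, 0, 0, 0], [0.0057, 0, -0.0019, 0, 0, 0], [0.0077, 0, -0.0028, 0, 0, 0], [0.0098, 0, -0.0036, 0, 0, 0], [0.0118, 0, -0.0043, 0, 0, 0]],
])

```text
clock: 17.52
eef_pos: [478.5, -78.6, 166.5]
tool_rot: [-3.141, 0.003, 1.414]
force: [-6.0, -2.7, -11.9]
width: 20.5
```

Call:
move_arm([
  [[0.0021, 0, -0.0006, 0, 0, 0], [0.0042, 0, -0.0011, 0, 0, 0], [0.0064, 0, -0.0016, 0, 0, 0], [0.0085, 0, -0.0019, 0, 0, 0], [0.0107, 0, -0.0021, 0, 0, 0], [0.0129, 0, -0.0023, 0, 0, 0]],
])

```text
clock: 18.27
eef_pos: [480.3, -67.4, 169.3]
tool_rot: [3.142, 0.005, 1.413]
force: [-6.9, -6.1, -6.3]
width: 20.3
```

Call:
move_arm([
  [[0.0022, 0, 0, 0, 0, 0], [0.0044, 0, 0, 0, 0, 0], [0.0065, 0, 0.0001, 0, 0, 0], [0.0087, 0, 0.0004, 0, 0, 0], [0.0109, 0, 0.0007, 0, 0, 0], [0.013, 0, 0.0011, 0, 0, 0]],
])

```text
clock: 19.02
eef_pos: [482.4, -54.6, 169.2]
tool_rot: [3.141, 0.005, 1.412]
force: [-9.6, -5.9, 4.3]
width: 20.2
```

Call:
move_arm([
  [[0.0021, 0, 0.0005, 0, 0, 0], [0.0042, 0, 0.0011, 0, 0, 0], [0.0063, 0, 0.0018, 0, 0, 0], [0.0083, 0, 0.0026, 0, 0, 0], [0.0103, 0, 0.0035, 0, 0, 0], [0.0123, 0, 0.0045, 0, 0, 0]],
])

```text
clock: 19.77
eef_pos: [484.6, -41.0, 165.3]
tool_rot: [3.14, 0.003, 1.413]
force: [-10.4, -3.1, 8.0]
width: 20.1
```

Call:
move_arm([
  [[0.0019, 0, 0.001, 0, 0, 0], [0.0038, 0, 0.0022, 0, 0, 0], [0.0056, 0, 0.0034, 0, 0, 0], [0.0074, 0, 0.0047, 0, 0, 0], [0.0091, 0, 0.006, 0, 0, 0], [0.0107, 0, 0.0075, 0, 0, 0]],
])

```text
clock: 20.52
eef_pos: [486.5, -29.1, 157.8]
tool_rot: [3.14, 0.002, 1.414]
force: [-10.3, -0.3, 9.4]
width: 20.1
```

```bash
python3 rd.py -402.5 1
```

```text
clk 20.58 yz [32.2 32.5] [36.8 36.5] ang [-41.2 -41.7]
Ft [np.float64(7.8), np.float64(6.2)] Fr [np.float64(5.7), np.float64(3.0)] mean t 7.0
w 20.1 j [ 0.04  0.51 -0.06  2.04  0.05  0.59  1.36]
```

Call:
move_arm([
  [[0.0016, 0, 0.0015, 0, 0, 0], [0.0031, 0, 0.0031, 0, 0, 0], [0.0045, 0, 0.0047, 0, 0, 0], [0.0059, 0, 0.0064, 0, 0, 0], [0.0072, 0, 0.0082, 0, 0, 0], [0.0084, 0, 0.01, 0, 0, 0]],
])

```text
clock: 21.32
eef_pos: [488.0, -20.1, 147.6]
tool_rot: [3.14, 0.001, 1.415]
force: [-9.6, 0.1, 7.4]
width: 20.2
```

Call:
move_arm([
  [[0.0011, 0, 0.0019, 0, 0, 0], [0.0022, 0, 0.0038, 0, 0, 0], [0.0031, 0, 0.0057, 0, 0, 0], [0.004, 0, 0.0077, 0, 0, 0], [0.0048, 0, 0.0098, 0, 0, 0], [0.0055, 0, 0.0118, 0, 0, 0]],
])

```text
clock: 22.08
eef_pos: [488.9, -14.3, 135.6]
tool_rot: [3.14, 0.0, 1.415]
force: [-8.8, 1.3, 6.0]
width: 20.3
```

Call:
move_arm([
  [[0.0006, 0, 0.0021, 0, 0, 0], [0.0011, 0, 0.0042, 0, 0, 0], [0.0016, 0, 0.0064, 0, 0, 0], [0.0019, 0, 0.0085, 0, 0, 0], [0.0021, 0, 0.0107, 0, 0, 0], [0.0023, 0, 0.0129, 0, 0, 0]],
])

```text
clock: 22.82
eef_pos: [489.3, -11.7, 122.6]
tool_rot: [3.14, 0.0, 1.415]
force: [-8.9, 1.9, 4.3]
width: 20.1
```

Call:
move_arm([
  [[0, 0, 0.0022, 0, 0, 0], [0, 0, 0.0044, 0, 0, 0], [-0.0001, 0, 0.0065, 0, 0, 0], [-0.0004, 0, 0.0087, 0, 0, 0], [-0.0007, 0, 0.0109, 0, 0, 0], [-0.0011, 0, 0.013, 0, 0, 0]],
])

```text
clock: 23.58
eef_pos: [489.2, -12.7, 109.4]
tool_rot: [3.141, 0.0, 1.416]
force: [-8.6, 1.7, 3.4]
width: 20.1
```

Call:
move_arm([
  [[-0.0005, 0, 0.0021, 0, 0, 0], [-0.0011, 0, 0.0042, 0, 0, 0], [-0.0018, 0, 0.0063, 0, 0, 0], [-0.0026, 0, 0.0083, 0, 0, 0], [-0.0035, 0, 0.0103, 0, 0, 0], [-0.0045, 0, 0.0123, 0, 0, 0]],
])

```text
clock: 24.32
eef_pos: [488.5, -17.1, 96.9]
tool_rot: [3.141, -0.0, 1.416]
force: [-8.8, 3.2, 1.1]
width: 20.2
```

```bash
python3 rd.py -477.5 1; python3 s15.py -477.5 1 1
```

```text
clk 24.38 yz [44.4 44.3] [-24.1 -24.4] ang [-118.4 -118.8]
Ft [np.float64(1.9), np.float64(0.5)] Fr [np.float64(1.1), np.float64(1.4)] mean t 1.18
w 20.1 j [ 0.01  0.62 -0.05  2.08  0.06  0.44  1.33]
-477.5 -> -462.5 [[0.001, 0, -0.002, 0, 0, 0], [0.0018, 0, -0.004, 0, 0, 0], [0.0026, 0, -0.006, 0, 0, 0], [0.0033, 0, -0.0081, 0, 0, 0], [0.0039, 0, -0.0101, 0, 0, 0], [0.0045, 0, -0.0123, 0, 0, 0]]
```

```bash
cat > ana.py <<'E'
from plan import *
from scipy.optimize import least_squares
D=np.array([[-162.5,483.5,-46.9,71.9,1.2,2.8,-8.1],[-177.5,481.5,-59.6,69.7,0,.9,-4.2],[-192.5,479.5,-72.1,70.9,-3,1.9,.6],[-207.5,477.6,-83.9,75.4,-3.3,4.2,2.5],
[-222.5,475.9,-94.2,82.7,-3,4,-.4],[-237.5,474.6,-102.5,92.5,-2.7,4.2,-1.8],[-252.5,473.7,-108,104.3,-3.2,4.4,-3.2],[-267.5,473.3,-110.4,117.2,-2.6,4.3,-5],
[-282.5,473.5,-109.3,130.2,-2.5,5.2,-6.9],[-297.5,474.2,-105,142.6,-2.4,4.4,-9.6],[-312.5,475.4,-97.8,153.3,-1.5,3.7,-13.2],[-327.5,476.9,-88.1,161.8,-2.5,2.5,-18.4],
[-342.5,478.5,-78.6,166.5,-6,-2.7,-11.9],[-357.5,480.3,-67.4,169.3,-6.9,-6.1,-6.3],[-372.5,482.4,-54.6,169.2,-9.6,-5.9,4.3],[-387.5,484.6,-41,165.3,-10.4,-3.1,8],[-402.5,486.5,-29.1,157.8,-10.3,-.3,9.4],
[-417.5,488,-20.1,147.6,-9.6,.1,7.4],[-432.5,488.9,-14.3,135.6,-8.8,1.3,6],[-447.5,489.3,-11.7,122.6,-8.9,1.9,4.3],[-462.5,489.2,-12.7,109.4,-8.6,1.7,3.4],[-477.5,488.5,-17.1,96.9,-8.8,3.2,1.1]])
w=np.polyfit(D[:,2],D[:,1],1);print('yaw from path',-np.arctan(w[0]) )
yl=np.array([-np.sin(P0[2]),np.cos(P0[2]),0])
y=(D[:,1:4]-st([0,0,140]))@yl; z=D[:,3]+19-140
c=least_squares(lambda q:np.hypot(y-q[0],z-q[1])-q[2],[0,0,50]);print('circle',c.x,c.fun.round(1))
def fit(yc,zc,sel=slice(None),v=1):
    a=np.arctan2(-(y-yc),z-zc)
    Fy=D[:,4:7]@yl;Fz=D[:,6]
    t=-np.cos(a)*Fy-np.sin(a)*Fz
    A=np.column_stack([np.ones_like(a),np.sin(a),np.cos(a)])[sel]
    k,*_=np.linalg.lstsq(A,t[sel],rcond=None)
    if v: print('ang',np.degrees(a).round(0));print('t',t.round(1));print('res',(A@k-t[sel]).round(1))
    # handle at a; lump at a+phi, height cos(a+phi). outside tangential (increasing-a) force on tool = +D + G sin(a+phi) (gravity torque: increasing a lowers when sin>0)
    G=np.hypot(k[1],k[2]);phi=np.arctan2(k[2],k[1])
    at=(np.pi-phi+np.pi)%(2*np.pi)-np.pi
    print('drag',k[0].round(2),'G',G.round(2),'phi',np.degrees(phi).round(1),'handle target a',np.degrees(at).round(1))
fit(*c.x[:2]);fit(0,0);fit(*c.x[:2],slice(2,None))
s=np.r_[2:10,14:22];fit(*c.x[:2],s,0);fit(0,-1,slice(2,None),0)
E
python3 ana.py
```

```text
yaw from path -0.16095077405116548
circle [-0.15948971 -1.27860705 50.01931337] [-0.1  0.   0.1 -0.  -0.1 -0.  -0.   0.  -0.1  0.   0.1  0.2  0.  -0.
 -0.1 -0.1 -0.  -0.  -0.   0.1  0.1  0. ]
ang [-163. -178.  167.  152.  138.  123.  108.   93.   78.   63.   48.   33.
   21.    7.   -8.  -24.  -40.  -56.  -71.  -87. -102. -117.]
t [0.5 0.8 1.2 2.1 2.9 3.5 4.2 5.2 5.7 6.7 7.5 8.3 7.6 7.8 7.8 7.5 7.5 6.9
 5.7 4.3 3.4 1.8]
res [ 0.6  0.3  0.1 -0.3 -0.5 -0.3 -0.1 -0.1  0.2  0.1 -0.  -0.3  0.6  0.4
  0.3  0.2 -0.5 -0.8 -0.5  0.  -0.1  0.7]
drag 4.66 G 3.63 phi 80.7 handle target a 99.3
ang [-164. -179.  167.  153.  139.  124.  109.   94.   79.   64.   49.   34.
   21.    8.   -8.  -24.  -41.  -57.  -73.  -88. -103. -118.]
t [0.6 0.8 1.2 2.1 2.9 3.6 4.3 5.3 5.9 6.9 7.7 8.6 7.7 7.9 7.8 7.6 7.6 7.
 5.8 4.3 3.4 1.8]
res [ 0.5  0.3  0.1 -0.3 -0.4 -0.3 -0.1 -0.1  0.2  0.  -0.1 -0.4  0.7  0.6
  0.5  0.2 -0.5 -0.8 -0.5 -0.  -0.1  0.7]
drag 4.77 G 3.68 phi 80.0 handle target a 100.0
ang [-163. -178.  167.  152.  138.  123.  108.   93.   78.   63.   48.   33.
   21.    7.   -8.  -24.  -40.  -56.  -71.  -87. -102. -117.]
t [0.5 0.8 1.2 2.1 2.9 3.5 4.2 5.2 5.7 6.7 7.5 8.3 7.6 7.8 7.8 7.5 7.5 6.9
 5.7 4.3 3.4 1.8]
res [ 0.2 -0.2 -0.3 -0.2 -0.1 -0.1  0.2  0.1 -0.1 -0.4  0.6  0.4  0.3  0.1
 -0.5 -0.7 -0.4  0.1  0.1  0.9]
drag 4.72 G 3.5 phi 81.0 handle target a 99.0
drag 4.76 G 3.61 phi 80.8 handle target a 99.2
drag 4.75 G 3.52 phi 80.8 handle target a 99.2
```

```bash
python3 s15.py -117.5 1 15
```

```text
-117.5 -> -102.5 [[0.001, 0, -0.002, 0, 0, 0], [0.0018, 0, -0.004, 0, 0, 0], [0.0026, 0, -0.006, 0, 0, 0], [0.0033, 0, -0.0081, 0, 0, 0], [0.0039, 0, -0.0101, 0, 0, 0], [0.0045, 0, -0.0123, 0, 0, 0]]
-102.5 -> -87.5 [[0.0004, 0, -0.0021, 0, 0, 0], [0.0008, 0, -0.0043, 0, 0, 0], [0.001, 0, -0.0065, 0, 0, 0], [0.0011, 0, -0.0086, 0, 0, 0], [0.0012, 0, -0.0108, 0, 0, 0], [0.0011, 0, -0.013, 0, 0, 0]]
-87.5 -> -72.5 [[-0.0001, 0, -0.0022, 0, 0, 0], [-0.0004, 0, -0.0043, 0, 0, 0], [-0.0007, 0, -0.0065, 0, 0, 0], [-0.0011, 0, -0.0086, 0, 0, 0], [-0.0017, 0, -0.0108, 0, 0, 0], [-0.0023, 0, -0.0129, 0, 0, 0]]
-72.5 -> -57.5 [[-0.0007, 0, -0.0021, 0, 0, 0], [-0.0015, 0, -0.0041, 0, 0, 0], [-0.0024, 0, -0.0061, 0, 0, 0], [-0.0033, 0, -0.0081, 0, 0, 0], [-0.0044, 0, -0.01, 0, 0, 0], [-0.0055, 0, -0.0118, 0, 0, 0]]
-57.5 -> -42.5 [[-0.0012, 0, -0.0018, 0, 0, 0], [-0.0025, 0, -0.0036, 0, 0, 0], [-0.0039, 0, -0.0053, 0, 0, 0], [-0.0053, 0, -0.0069, 0, 0, 0], [-0.0068, 0, -0.0085, 0, 0, 0], [-0.0084, 0, -0.01, 0, 0, 0]]
-42.5 -> -27.5 [[-0.0016, 0, -0.0014, 0, 0, 0], [-0.0033, 0, -0.0028, 0, 0, 0],
[... 1220 characters left out ...]
 0.0051, 0, 0, 0], [-0.0053, 0, 0.0069, 0, 0, 0], [-0.0064, 0, 0.0088, 0, 0, 0], [-0.0075, 0, 0.0107, 0, 0, 0]]
62.5 -> 77.5 [[-0.001, 0, 0.002, 0, 0, 0], [-0.0018, 0, 0.004, 0, 0, 0], [-0.0026, 0, 0.006, 0, 0, 0], [-0.0033, 0, 0.0081, 0, 0, 0], [-0.0039, 0, 0.0101, 0, 0, 0], [-0.0045, 0, 0.0123, 0, 0, 0]]
77.5 -> 92.5 [[-0.0004, 0, 0.0021, 0, 0, 0], [-0.0008, 0, 0.0043, 0, 0, 0], [-0.001, 0, 0.0065, 0, 0, 0], [-0.0011, 0, 0.0086, 0, 0, 0], [-0.0012, 0, 0.0108, 0, 0, 0], [-0.0011, 0, 0.013, 0, 0, 0]]
92.5 -> 107.5 [[0.0001, 0, 0.0022, 0, 0, 0], [0.0004, 0, 0.0043, 0, 0, 0], [0.0007, 0, 0.0065, 0, 0, 0], [0.0011, 0, 0.0086, 0, 0, 0], [0.0017, 0, 0.0108, 0, 0, 0], [0.0023, 0, 0.0129, 0, 0, 0]]
```

Call:
move_arm([
  [[0.001, -0.001, -0.002, 0, 0, 0], [0.0018, -0.001, -0.004, 0, 0, 0], [0.0026, -0.001, -0.006, 0, 0, 0], [0.0033, -0.001, -0.0081, 0, 0, 0], [0.0039, -0.001, -0.0101, 0, 0, 0], [0.0045, -0.001, -0.0123, 0, 0, 0]],
])

```text
clock: 25.12
eef_pos: [489.0, -13.0, 108.1]
tool_rot: [3.139, 0.0, 1.415]
force: [-1.4, -0.3, -7.0]
width: 20.3
```

Call:
move_arm([
  [[0.0004, 0, -0.0021, 0, 0, 0], [0.0008, 0, -0.0043, 0, 0, 0], [0.001, 0, -0.0065, 0, 0, 0], [0.0011, 0, -0.0086, 0, 0, 0], [0.0012, 0, -0.0108, 0, 0, 0], [0.0011, 0, -0.013, 0, 0, 0]],
])

```text
clock: 25.88
eef_pos: [489.2, -11.7, 121.1]
tool_rot: [3.139, -0.0, 1.416]
force: [3.4, 0.2, -5.5]
width: 20.2
```

Call:
move_arm([
  [[-0.0001, 0, -0.0022, 0, 0, 0], [-0.0004, 0, -0.0043, 0, 0, 0], [-0.0007, 0, -0.0065, 0, 0, 0], [-0.0011, 0, -0.0086, 0, 0, 0], [-0.0017, 0, -0.0108, 0, 0, 0], [-0.0023, 0, -0.0129, 0, 0, 0]],
])

```text
clock: 26.62
eef_pos: [488.9, -13.7, 134.1]
tool_rot: [3.139, -0.0, 1.416]
force: [4.7, 2.4, -4.4]
width: 20.5
```

Call:
move_arm([
  [[-0.0007, 0, -0.0021, 0, 0, 0], [-0.0015, 0, -0.0041, 0, 0, 0], [-0.0024, 0, -0.0061, 0, 0, 0], [-0.0033, 0, -0.0081, 0, 0, 0], [-0.0044, 0, -0.01, 0, 0, 0], [-0.0055, 0, -0.0118, 0, 0, 0]],
])

```text
clock: 27.38
eef_pos: [488.0, -19.0, 146.0]
tool_rot: [3.139, -0.001, 1.416]
force: [5.2, 2.0, -2.9]
width: 20.3
```

Call:
move_arm([
  [[-0.0012, 0, -0.0018, 0, 0, 0], [-0.0025, 0, -0.0036, 0, 0, 0], [-0.0039, 0, -0.0053, 0, 0, 0], [-0.0053, 0, -0.0069, 0, 0, 0], [-0.0068, 0, -0.0085, 0, 0, 0], [-0.0084, 0, -0.01, 0, 0, 0]],
])

```text
clock: 28.12
eef_pos: [486.7, -27.2, 156.1]
tool_rot: [3.139, -0.001, 1.416]
force: [5.3, 2.2, 0.1]
width: 20.4
```

```bash
python3 rd.py -42.5 1
```

```text
clk 28.18 yz [34.1 33.8] [35.1 35.4] ang [-44.2 -43.7]
Ft [np.float64(-2.2), np.float64(-0.8)] Fr [np.float64(2.1), np.float64(3.8)] mean t -1.5
w 20.1 j [ 0.04  0.51 -0.06  2.04  0.05  0.59  1.36]
```

Call:
move_arm([
  [[-0.0016, 0, -0.0014, 0, 0, 0], [-0.0033, 0, -0.0028, 0, 0, 0], [-0.0051, 0, -0.0041, 0, 0, 0], [-0.0069, 0, -0.0053, 0, 0, 0], [-0.0088, 0, -0.0064, 0, 0, 0], [-0.0107, 0, -0.0075, 0, 0, 0]],
])

```text
clock: 28.92
eef_pos: [485.0, -37.7, 163.7]
tool_rot: [3.139, -0.001, 1.416]
force: [3.3, 2.7, 2.3]
width: 20.4
```

Call:
move_arm([
  [[-0.002, 0, -0.001, 0, 0, 0], [-0.004, 0, -0.0018, 0, 0, 0], [-0.006, 0, -0.0026, 0, 0, 0], [-0.0081, 0, -0.0033, 0, 0, 0], [-0.0101, 0, -0.0039, 0, 0, 0], [-0.0123, 0, -0.0045, 0, 0, 0]],
])

```text
clock: 29.68
eef_pos: [483.0, -50.2, 168.4]
tool_rot: [3.139, -0.0, 1.416]
force: [3.9, 1.5, 6.4]
width: 20.0
```

Call:
move_arm([
  [[-0.0021, 0, -0.0004, 0, 0, 0], [-0.0043, 0, -0.0008, 0, 0, 0], [-0.0065, 0, -0.001, 0, 0, 0], [-0.0086, 0, -0.0011, 0, 0, 0], [-0.0108, 0, -0.0012, 0, 0, 0], [-0.013, 0, -0.0011, 0, 0, 0]],
])

```text
clock: 30.42
eef_pos: [480.7, -64.0, 169.5]
tool_rot: [3.14, 0.001, 1.415]
force: [3.6, -0.7, 7.1]
width: 20.5
```

Call:
move_arm([
  [[-0.0022, 0, 0.0001, 0, 0, 0], [-0.0043, 0, 0.0004, 0, 0, 0], [-0.0065, 0, 0.0007, 0, 0, 0], [-0.0086, 0, 0.0011, 0, 0, 0], [-0.0108, 0, 0.0017, 0, 0, 0], [-0.0129, 0, 0.0023, 0, 0, 0]],
])

```text
clock: 31.18
eef_pos: [478.6, -77.2, 166.8]
tool_rot: [3.14, 0.001, 1.415]
force: [3.5, -1.5, 5.3]
width: 20.4
```

Call:
move_arm([
  [[-0.0021, 0, 0.0007, 0, 0, 0], [-0.0041, 0, 0.0015, 0, 0, 0], [-0.0061, 0, 0.0024, 0, 0, 0], [-0.0081, 0, 0.0033, 0, 0, 0], [-0.01, 0, 0.0044, 0, 0, 0], [-0.0118, 0, 0.0055, 0, 0, 0]],
])

```text
clock: 31.92
eef_pos: [476.7, -88.7, 161.0]
tool_rot: [3.14, 0.001, 1.415]
force: [4.6, -2.1, 4.1]
width: 20.4
```

```bash
python3 rd.py 32.5 1
```

```text
clk 31.98 yz [-28.1 -28.5] [40.  39.8] ang [35.1 35.6]
Ft [np.float64(-1.1), np.float64(0.3)] Fr [np.float64(4.2), np.float64(2.9)] mean t -0.37
w 20.3 j [ 0.17  0.5  -0.06  2.04  0.06  0.6   1.48]
```

Call:
move_arm([
  [[-0.0018, 0, 0.0012, 0, 0, 0], [-0.0036, 0, 0.0025, 0, 0, 0], [-0.0053, 0, 0.0039, 0, 0, 0], [-0.0069, 0, 0.0053, 0, 0, 0], [-0.0085, 0, 0.0068, 0, 0, 0], [-0.01, 0, 0.0084, 0, 0, 0]],
])

```text
clock: 32.72
eef_pos: [475.2, -98.3, 152.4]
tool_rot: [3.14, 0.001, 1.415]
force: [4.3, -3.8, 3.8]
width: 20.3
```

Call:
move_arm([
  [[-0.0014, 0, 0.0016, 0, 0, 0], [-0.0028, 0, 0.0033, 0, 0, 0], [-0.0041, 0, 0.0051, 0, 0, 0], [-0.0053, 0, 0.0069, 0, 0, 0], [-0.0064, 0, 0.0088, 0, 0, 0], [-0.0075, 0, 0.0107, 0, 0, 0]],
])

```text
clock: 33.48
eef_pos: [474.0, -105.3, 141.6]
tool_rot: [3.141, 0.0, 1.415]
force: [4.7, -2.1, 4.0]
width: 20.1
```

Call:
move_arm([
  [[-0.001, 0, 0.002, 0, 0, 0], [-0.0018, 0, 0.004, 0, 0, 0], [-0.0026, 0, 0.006, 0, 0, 0], [-0.0033, 0, 0.0081, 0, 0, 0], [-0.0039, 0, 0.0101, 0, 0, 0], [-0.0045, 0, 0.0123, 0, 0, 0]],
])

```text
clock: 34.22
eef_pos: [473.3, -109.4, 129.3]
tool_rot: [3.141, 0.0, 1.416]
force: [5.0, -1.6, 4.2]
width: 20.5
```

Call:
move_arm([
  [[-0.0004, 0, 0.0021, 0, 0, 0], [-0.0008, 0, 0.0043, 0, 0, 0], [-0.001, 0, 0.0065, 0, 0, 0], [-0.0011, 0, 0.0086, 0, 0, 0], [-0.0012, 0, 0.0108, 0, 0, 0], [-0.0011, 0, 0.013, 0, 0, 0]],
])

```text
clock: 34.98
eef_pos: [473.2, -110.3, 116.3]
tool_rot: [3.141, -0.0, 1.416]
force: [5.9, -0.0, 4.2]
width: 20.2
```

```bash
python3 rd.py 92.5 1
```

```text
clk 35.02 yz [-50.  -49.9] [-4.7 -5. ] ang [95.4 95.7]
Ft [np.float64(-4.2), np.float64(-1.4)] Fr [np.float64(-1.1), np.float64(-0.1)] mean t -2.8
w 20.3 j [ 0.21  0.58 -0.06  2.07  0.07  0.49  1.52]
```

```bash
cat >> ana.py <<'E'
print('---')
E2=np.array([[489,-13,108.1,-1.4,-.3,-7],[489.2,-11.7,121.1,3.4,.2,-5.5],[488.9,-13.7,134.1,4.7,2.4,-4.4],[488,-19,146,5.2,2,-2.9],[486.7,-27.2,156.1,5.3,2.2,.1],
[485,-37.7,163.7,3.3,2.7,2.3],[483,-50.2,168.4,3.9,1.5,6.4],[480.7,-64,169.5,3.6,-.7,7.1],[478.6,-77.2,166.8,3.5,-1.5,5.3],[476.7,-88.7,161,4.6,-2.1,4.1],[475.2,-98.3,152.4,4.3,-3.8,3.8],[474,-105.3,141.6,4.7,-2.1,4],[473.3,-109.4,129.3,5,-1.6,4.2],[473.2,-110.3,116.3,5.9,0,4.2]])
def at(X):
    y=(X[:,:3]-st([0,0,140]))@yl;z=X[:,2]+19-140
    a=np.arctan2(-(y-c.x[0]),z-c.x[1]);F=X[:,3:]
    return a,-np.cos(a)*(F@yl)-np.sin(a)*F[:,2],np.hypot(y-c.x[0],z-c.x[1])
a1,t1,_=at(D[:,1:]);a2,t2,r2=at(E2)
print(np.degrees(a2).round(),t2.round(1),r2.round(1))
def rep(n,k): print(n,'G',np.hypot(*k[1:3]).round(2),'target',np.degrees(np.pi-np.arctan2(k[2],k[1])).round(1),k.round(2))
for b in (0,1):
  A=np.r_[np.c_[np.ones_like(a1),np.sin(a1),np.cos(a1)],np.c_[-np.ones_like(a2),np.sin(a2),np.cos(a2)]]
  k=np.linalg.lstsq(A,np.r_[t1,t2],rcond=None)[0];break
rep('both',k);print((A@k-np.r_[t1,t2]).round(1))
A2=np.c_[-np.ones_like(a2),np.sin(a2),np.cos(a2)];rep('rev only',np.linalg.lstsq(A2,t2,rcond=None)[0])
E
python3 ana.py | sed -n '/---/,$p'
```

```text
---
[-103.  -88.  -73.  -58.  -43.  -28.  -13.    3.   19.   34.   49.   64.
   79.   94.] [-6.9 -5.5 -5.1 -3.9 -2.1 -1.7 -0.6 -0.3 -0.8 -1.2 -0.8 -3.  -4.  -4.1] [50.1 50.  50.1 50.1 50.  49.9 49.9 49.9 49.8 49.9 49.9 49.9 49.9 50. ]
both G 3.78 target 100.9 [4.68 0.72 3.71]
[ 0.4  0.2 -0.  -0.4 -0.4 -0.3 -0.   0.   0.4  0.3  0.2 -0.1  0.8  0.6
  0.5  0.3 -0.5 -0.8 -0.5 -0.1 -0.2  0.5  0.7  0.2  0.8  0.6 -0.4 -0.
 -0.6 -0.6 -0.1 -0.  -0.9  0.6  0.7 -0.1]
rev only G 4.6 target 100.4 [5.16 0.83 4.53]
```

Call:
move_arm([
  [[0.0001, 0, 0.0022, 0, 0, 0], [0.0004, 0, 0.0043, 0, 0, 0], [0.0007, 0, 0.006, 0, 0, 0], [0.0007, 0, 0.006, 0, 0, 0], [0.0007, 0, 0.006, 0, 0, 0], [0.0007, 0, 0.006, 0, 0, 0], [0.0007, 0, 0.006, 0, 0, 0], [0.0007, 0, 0.006, 0, 0, 0], [0.0007, 0, 0.006, 0, 0, 0], [0.0007, 0, 0.006, 0, 0, 0], [0.0007, 0, 0.006, 0, 0, 0], [0.0007, 0, 0.006, 0, 0, 0]],
])

```text
clock: 36.52
eef_pos: [473.3, -109.4, 110.1]
tool_rot: [3.141, -0.0, 1.416]
force: [6.2, -0.2, 1.7]
width: 20.4
```

```bash
python3 rd.py 100 15; python3 - <<'E'
from plan import *
r=np.loadtxt('log.txt')[-16:]
yl=np.array([-np.sin(P0[2]),np.cos(P0[2]),0]);y=(r[:,2:5]-st([0,0,140]))@yl+.16;z=r[:,4]-121+1.28
print(np.degrees(np.arctan2(-y,z)).round(2))
cv2.imwrite('pics/w9.png',get_image('wrist')['color']);cv2.imwrite('pics/s9.png',get_image('scene')['color'])
E
```

```text
clk 37.28 yz [-49.2 -49.2] [-10.9 -10.9] ang [102.5 102.5]
Ft [np.float64(-1.6), np.float64(-1.2), np.float64(-0.7), np.float64(-1.8), np.float64(-2.8), np.float64(-1.1), np.float64(-2.0), np.float64(-1.5), np.float64(-0.9), np.float64(-0.9), np.float64(-1.4), np.float64(-1.9), np.float64(-0.2), np.float64(-1.1), np.float64(-1.0), np.float64(-1.3)] Fr [np.float64(-1.0), np.float64(-1.2), np.float64(-0.5), np.float64(-0.9), np.float64(-0.9), np.float64(-0.7), np.float64(-1.1), np.float64(-1.2), np.float64(-1.3), np.float64(-0.8), np.float64(-1.5), np.float64(-1.3), np.float64(-1.1), np.float64(-1.4), np.float64(-0.5), np.float64(-1.1)] mean t -1.33
w 20.1 j [ 0.21  0.59 -0.06  2.08  0.07  0.47  1.51]
[101.1  101.1  101.11 101.11 101.11 101.1  101.08 101.08 101.11 101.1
 101.09 101.11 101.1  101.11 101.06 101.09]
```

View pics/w9.png

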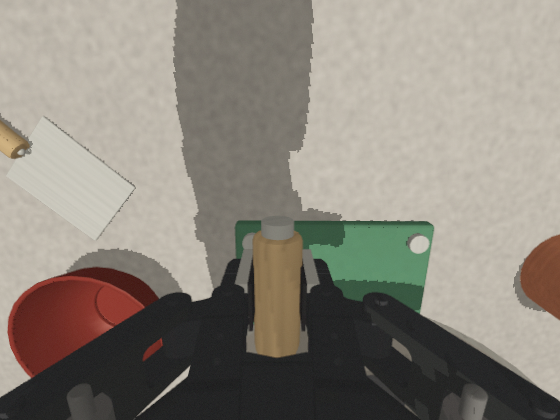

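View pics/s9.png

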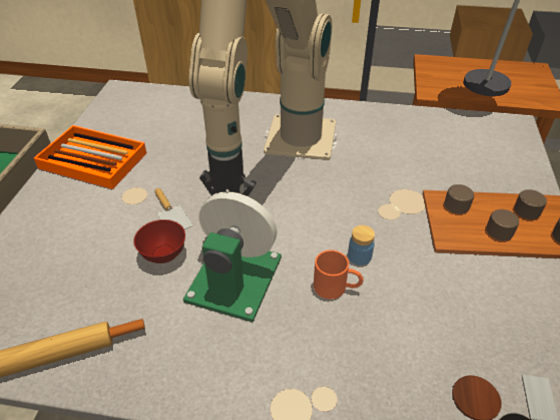

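The handle (wrist picture, about 278,290) is still held between the pads. It sits still at 101.1° and the bystanders stand where they were, so I'm handing in.

```bash
python3 -c "
from cell import job
print(job.finish_job())"
```

```text
the job is handed in; nothing more can be done
None
```

I found the heavy side by feel and turned it straight down. The job was handed in at about 37 s, with the gripper still holding the handle; no verdict is reported.

- **Turning:** I gripped the crank handle and took it one full turn, back to within about 2 mm of where it began. I then turned back about 213° as a second measurement. The wheel turned at about 0.35 rad/s for nearly all of this, with a slightly faster first step.
- **Heavy side:** The forces fit a steady drag of 4.7 N plus a pull of about 3.8 N from the lump. The heavy side is straight down with the handle at 99° from the forward turn, 100° from the return and 101° from both together.
- **Last checks:**
  - The handle stands at 101.1°, with less than 0.1° of movement over 0.75 s.
  - The jaws are closed on the handle at 20 mm, and the wrist picture shows it between the pads. I could not read the grip contact force directly.
  - The bowl, mug, jar and tool look unmoved.
- **What disagreed:**
  - The pull on the return came out at 4.6 N against 3.6 N going forward, though both give nearly the same angle.
  - My first centre for the circle was about 1.3 mm too high. That gave up to 18 N of sideways force early on until I corrected it.

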